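# Set a telescopic bike-stand leg to its length mark, close the cam and hold

## Robot

A 7-joint arm with a two-finger parallel gripper is mounted at the origin on the work surface. World frame = base frame: x ahead of the robot, y to its left, z up, the work surface at z = 0. Lengths are in m, angles in rad, forces in N, time in s.
With the tool pointing down it reaches from about 0.375 to 0.925 m from the base axis. Payload 3.1 kg.
Tool frame: the origin (TCP) lies at the very end of the fingers, on their centre line; the grasp point (between the pads) lies 19 mm behind it (arm.tcp_to_grasp is the distance from the TCP to the grasp point, in m); x points along the fingers, y is the direction in which the jaws open and shut, and the axes are right-handed (so a half turn about x gives the same grasp; the last joint's range is limited). The gripper opens to 85 mm and grips with 20 to 120 N. Pads are 22 mm wide; open, the fingers measure 114 mm over their backs; the gripper's body (76 mm by 85 mm) begins 54 mm behind the grasp point. The pads swing forward as they close: fully open they stand 13 mm farther back than shut.
Start: joints at [-1.318, 0.383, 0.044, 1.598, -0.018, 1.161, -0.05], TCP at [0.223, 0.61, 0.231] pointing down, gripper open.
Joint ranges: [-2.61, 2.61], [-0.41, 2.15], [-1.48, 1.57], [0, 2.5], [-1.57, 4.71], [0.05, 1.97], [-2.85, 2.85]. Speed limits (rad/s): [2.79, 2.79, 3.14, 3.14, 3.14, 3.14, 3.14].

## Interface

Orientations are given as a rotation vector (axis times angle).
In Python, from cell import arm, eyes, order gives the robot as it stands. The module is installed in compiled form; this text tells all that it offers.
- The arm moves only by the tool send_rows, never from a script. Its argument "steps" is text: rows parted by semicolons, each of 5 numbers parted by spaces: the shift along the tool's x, y, z in m, then the turn about the tool's x in degrees, then the finger opening in m, from 0 to 0.0854. A call has 1 to 20 rows; each row shifts and turns the pose as measured when the row begins, along the tool's axes as they then stand; what a row does not reach is not made up. A row lasts 1/12 s, in which the tool goes at most 41.7 mm and 7.16 degrees, less where a joint would pass 70% of its speed; a pose out of reach is approached as far as the arm can. A call with a gripper value outside its range is refused whole. The fingers move at their own pace and stop on an object; "squeeze" is the grip in N (left out, the last holds). Time passes only in rows, so rows that do not move let the fingers close. It gives the time, the measured TCP pose, the force and the opening at its end, in the units of the state.
- arm.get_obs(): the state, without advancing time (a new reading comes with each control period).
- eyes.snapshot(name): name is "scene" or "top"; returns a dict with "frame" (420x560x3 uint8, red, green, blue), "camera_matrix" (3x3 intrinsics, pixels), "eye" and "attitude" of the camera in the world. Camera axes: x right, y down, z forward; pixel columns grow to the right and rows downward; lengths in m; the calibration is good to about 2 mm. A picture is of the moment at which its call begins. There is no depth.
- order.sign_off(): hands the job in, once; it reports no verdict.
The state is a dict: "t": time; "joint_pos": joint angles; "dq": joint speeds; "joint_torque": joint torques, N m; "tcp_pos": TCP position; "eef_rot": TCP orientation; "force": force on the tool from outside, world axes, zero at the start; "wrist_torque": the same for the moment, N m; "opening": opening from 0.0 (shut) to 1.0 (fully open).
Only numpy, scipy, OpenCV 4.12 (cv2) and the standard library are available. Lean on these libraries where they do the work, as an engineer would, in place of code of your own. Each camera call takes 0.05 s, during which the arm holds its last target.

## Task

Turn the captive hex nut on the leg's pivot clockwise by hand until it stops, then draw the sliding leg out by its crossbar, against its spring, until the pointer on the bar stands level with the marker on the scale. Keep the leg held there, without letting it slip, while you swing the cam lever closed against its stop, and finish still holding the leg at the mark with the lever closed. Leave the marker and the loose things lying around where they are.

Things in the scene. Friction and masses are not known exactly. Their poses are not given: they have to be found in the camera images.
- stand: Leg in a fixed bench cradle; 'stand' numbers below are in its frame, mm. Origin on the shelf under the leg axis; x = way the leg draws out, y = to the lever side, z up. Base plate 12 thick, x -215..175, y -80..35. Outer tube 32 dia, axis z 55; collar x -30..4, 42 dia. Pivot block under the nut 50 x 50, top z 65. Scale rail y -72..-52, top z 28. Bare shelf under bar and lever at y over 50.
- nut_mid (a point): Centre of the steel hex nut, 32 mm across flats, 22 mm high, on an upright stud at stand (-165, 0, 104); foot at z 93, 24 mm boss below it, the stud ends 8 mm above its top. The point turns with the nut: its y axis is square to one pair of flats, the other pairs lie 60 and 120 degrees from it. The nut only turns, it does not rise or sink.
- nut (a joint): Angle of the hex nut, rad. It starts between -1.2 and -0.7 and grows as the nut turns clockwise seen from above; 0 is the hard stop (tight). About 0.06 N m of friction, stays where it is left.
- leg: Sliding leg with crossbar. Origin where bar and leg axes cross, z 55 mm; axes as the stand's. The level round steel bar, 14 mm diameter, runs along y from -45 to 160. Black cap on the leg end, 30 mm diameter, x -15..15. Slides only along stand x: origin from 40 (in, the start) to 150. A spring always pulls it in with 4 to 6 N, plus 1 N friction, lever closed or not: let go, it runs back.
- leg_pointer (a point): Point of the small cone on the scale-side end of the crossbar (leg frame 0, -53, 0 mm); axes as the stand's.
- bar_end (a point): Centre of the free end of the crossbar (leg frame 0, 160, 0 mm), on the lever side; axes as the stand's.
- mark (a point): Top of the marker: a black tab, 3 mm thick along the scale, up to z 55 mm, spanning stand y -79 to -67, on a small block tight on the scale rail, at stand x 76 to 120. Axes as the stand's. The leg is at its length when the leg pointer has the same stand x as this point.
- cam (a joint): Angle of the cam lever, rad: 0 closed (against its stop, lying along the tube), starts open between 0.20 and 0.32 and stays where it is left. It turns about the upright axis at stand (-60, 40) mm; opening swings its free end towards the stand's +y. About 0.2 N m of friction.
- cam_tip (a point): Centre of the free end of the black cam lever, 250 mm from its pivot, z 85 mm; the point's x axis runs outwards along the lever. Straight arm 12 mm wide, 14 mm high (z 78 to 92), passing 16 mm above the crossbar's top. Fingers standing astride the bar's outer (+y) part reach up beside the arm; moved along the bar towards the leg, they push it closed.
- saddle: Black plastic bike saddle, 290 x 150 mm, 95 mm high, loose, to be left alone.
- seat_clamp: Chrome seat clamp ring, 42 mm diameter, 15 mm high, loose, to be left alone.
- hex_key: Orange hex key, an L of 100 x 30 mm, 8 mm thick, loose, to be left alone.
- bell: Steel bell, 58 mm diameter, 38 mm high, loose, to be left alone.
- pedal: Black pedal, 90 x 76 mm, 22 mm high, with an axle stub, loose, to be left alone.
- tyre_lever: Grey plastic tyre lever, 110 mm long, 8 mm thick, loose, to be left alone.
- grease_jar: Closed white jar, 68 mm diameter, 70 mm high, loose, to be left alone.

How it is judged:
By the outcome, as a careful person would: the job done as asked, in the order asked, and still so for the second after the job is handed in, while the arm keeps its last pose, push and grip.
It also fails if it takes over 48 s, if anything falls off the work surface, if the arm or the gripper's body presses on something with over 40 N, if the wrist force passes 120 N, or if a joint passes its speed limit or range.

## Working session

There is one attempt and no reset: what is moved stays moved. The work goes in short steps, Python scripts to look and compute and a tool call to move; the robot and the scene stay as the last step left them, time stands still between calls to the robot, and variables do not carry over. Pictures are saved under pics/ and viewed, and the job is handed in when it is done.

Besides the shell and the picture viewer there is one more tool, called after "Request:" as name(argument=value, ...) on one line, values as JSON. send_rows: Moves the arm, as the interface text tells. Its arguments: {"type":"object","properties":{"steps":{"type":"string"},"squeeze":{"type":"number"}},"required":["steps"]}

```bash
mkdir -p pics; ls
cat > h.py <<'E'
import numpy as np, cv2, pickle
from cell import arm, eyes, order
def snap(name,tag):
    s=eyes.snapshot(name); cv2.imwrite(f'pics/{tag}.png',cv2.resize(s['frame'][:,:,::-1],None,fx=1.4,fy=1.4,interpolation=cv2.INTER_CUBIC))
    pickle.dump(s,open(f'pics/{tag}.pkl','wb')); return s
E
python3 - <<'E'
from h import *
for n in ['scene','top']:
    s=snap(n,n+'0'); print(s['camera_matrix'],s['eye'],s['attitude'])
o=arm.get_obs(); print(o, arm.tcp_to_grasp)
E
```

```text
pics
[[411.95828374   0.         277.04749403]
 [  0.         411.95828374 209.46580923]
 [  0.           0.           1.        ]] [1.00741417 0.40019507 1.00527838] [-1.28046232 -2.48927025  0.71781525]
[[384.63356703   0.         281.93732269]
 [  0.         384.63356703 211.55586449]
 [  0.           0.           1.        ]] [0.47355954 0.0715762  1.04729066] [-2.16990265  2.21963522 -0.08402456]
{'t': 0.1, 'joint_pos': array([-1.31780093,  0.38376482,  0.04384995,  1.59940817, -0.01790698,
        1.16122628, -0.04989529]), 'dq': array([ 0.00211449, -0.00106999,  0.00062408, -0.00443609,  0.0004172 ,
       -0.0004371 , -0.00080172]), 'joint_torque': array([ 2.97384991e-03, -4.34730828e+01,  1.02930710e+00, -2.50454217e+01,
        1.08128280e-02,  5.40304813e-03,  7.81492162e-06]), 'tcp_pos': array([0.22308124, 0.60960624, 0.23000959]), 'eef_rot': array([ 0.2733256 ,  1.55351704, -0.27710464]), 'force': array([0.14557855, 0.04149174, 0.41740343]), 'wrist_torque': array([ 0.00322652, -0.02272628, -0.00704056]), 'opening': 0.9976820174705111} 0.0187
```

View pics/scene0.png

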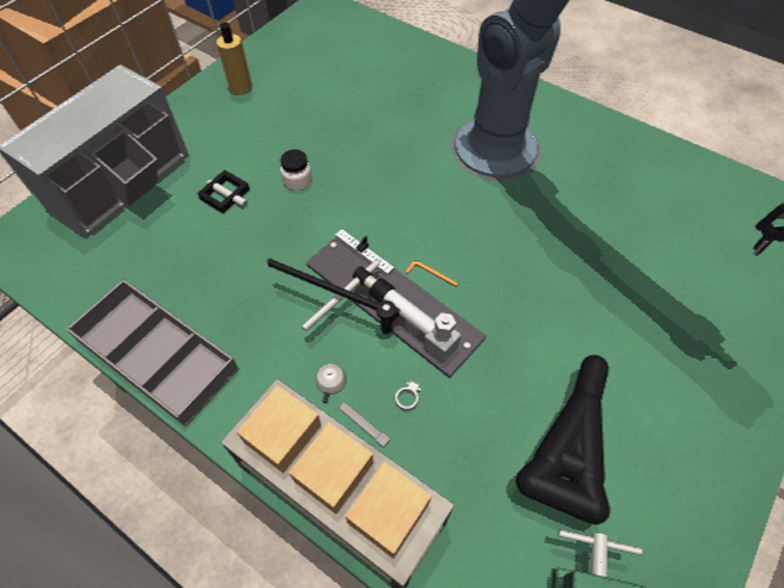

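View pics/top0.png

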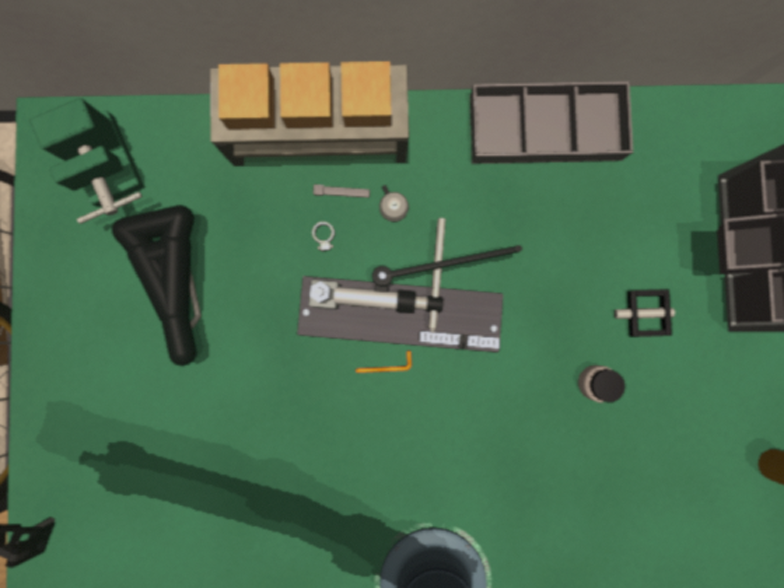

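Top view: stand in the centre (plate ~x300–503, y277–350), nut at (320,293), bar running from (441,220) to (433,328), lever tip at (520,249), marker near (463,341). Now enlarge and measure.

```bash
cat >> h.py <<'E'
from scipy.spatial.transform import Rotation as R
def ray(s,uv):
    K=s['camera_matrix']; d=np.linalg.inv(K)@np.array([uv[0],uv[1],1.]); return np.array(s['eye']),R.from_rotvec(s['attitude']).as_matrix()@d
def onz(s,uv,z):
    e,d=ray(s,uv); return e+d*(z-e[2])/d[2]
def proj(s,P):
    p=R.from_rotvec(s['attitude']).as_matrix().T@(np.array(P)-s['eye']); q=s['camera_matrix']@p; return q[:2]/q[2]
def crop(s,tag,x0,y0,x1,y1,f):
    im=cv2.resize(s['frame'][y0:y1,x0:x1,::-1],None,fx=f,fy=f,interpolation=cv2.INTER_CUBIC); cv2.imwrite(f'pics/{tag}.png',im)
def load(t): return pickle.load(open(f'pics/{t}.pkl','rb'))
E
python3 - <<'E'
from h import *
s=load('top0'); crop(s,'topc',205,145,385,260,4.4)
s=load('scene0'); crop(s,'scenec',180,150,360,280,4.4)
for t in ['top0','scene0']:
    s=load(t); im=s['frame'].astype(int); hsv=cv2.cvtColor(s['frame'],cv2.COLOR_RGB2HSV)
    print(t, R.from_rotvec(s['attitude']).as_matrix().round(3).tolist())
E
```

```text
top0 [[-0.023, -0.998, 0.064], [-1.0, 0.022, -0.013], [0.012, -0.064, -0.998]]
scene0 [[-0.582, 0.689, -0.431], [0.813, 0.492, -0.311], [-0.002, -0.532, -0.847]]
```

View pics/topc.png

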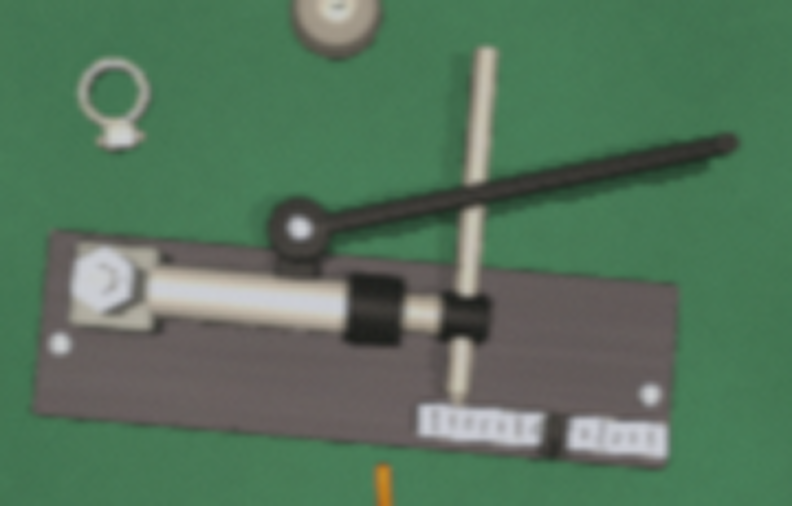

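View pics/scenec.png

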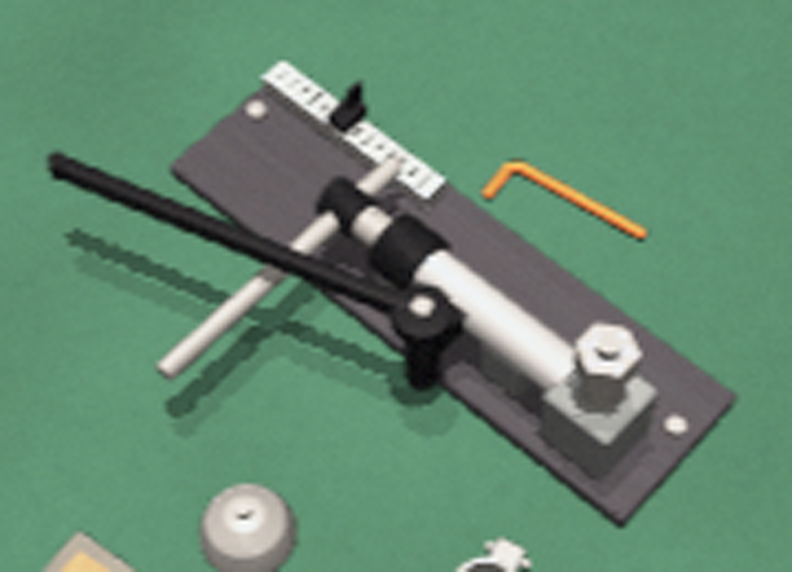

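```bash
cat >> h.py <<'E'
def full(u,v,x0,y0,f=4.4): return np.array([(u+.5)/f-.5+x0,(v+.5)/f-.5+y0])
E
cat > fit.py <<'E'
from h import *
from scipy.optimize import least_squares
t=load('top0'); c=load('scene0')
T=[((52,231),(-215,35,12)),((677,287),(175,35,12)),((34,412),(-215,-80,12)),((666,466),(175,-80,12))]
C=[((173,168),(175,35,12)),((622,523),(-215,35,12)),((735,398),(-215,-80,12))]
def w(p,P):
    a=p[2]; P=np.array(P)/1000; return np.array([p[0]+np.cos(a)*P[0]-np.sin(a)*P[1],p[1]+np.sin(a)*P[0]+np.cos(a)*P[1],P[2]])
def res(p,sep=False):
    r=[proj(t,w(p,P))-full(*uv,205,145) for uv,P in T]+[proj(c,w(p,P))-full(*uv,180,150) for uv,P in C]
    return np.array(r).ravel()
p=least_squares(res,[0.45,0,-1.6]).x
print(p,np.degrees(p[2])); print(res(p).reshape(-1,2).round(2))
np.save('stand.npy',p)
def st(P): # world->stand mm
    a=p[2]; d=np.array(P)[:2]-p[:2]; return np.array([np.cos(a)*d[0]+np.sin(a)*d[1],-np.sin(a)*d[0]+np.cos(a)*d[1]])*1000
def tt(uv,z): return st(onz(t,full(*uv,205,145),z/1000)).round(1)
def cc(uv,z): return st(onz(c,full(*uv,180,150),z/1000)).round(1)
print('nut top', tt((106,280),115), cc((608,350),115))
print('bar end top view', tt((487,48),55), 'pointer',tt((458,400),55), 'scene barend',cc((165,365),55),'pointer',cc((395,160),55))
print('tip',tt((728,143),85),cc((57,163),85))
print('lever piv',tt((300,227),95),cc((423,304),95))
print('mark top',tt((553,415),55),tt((553,455),55), cc((354,90),55))
for P in [(-165,0,115),(-60,40,85),(40,160,55),(40,-53,55)]: print(P,w(p,P).round(4))
E
python3 fit.py
```

```text
[ 0.52602806  0.02584205 -1.68159364] -96.34821827219594
[[-0.75 -0.67]
 [ 0.98 -0.64]
 [-0.9   0.76]
 [ 0.28  1.23]
 [-1.52 -0.38]
 [-0.09  0.58]
 [ 0.72 -0.1 ]]
nut top [-163.3    0. ] [-164.1   -1.8]
bar end top view [ 40.4 161.1] pointer [ 40.6 -48.2] scene barend [ 44.2 153.5] pointer [ 43.2 -49. ]
tip [180.6 112. ] [183.3 108.1]
lever piv [-59.8  40.8] [-58.3  36.5]
mark top [ 96.8 -52.1] [ 98.6 -75.4] [101.5 -72.6]
(-165, 0, 115) [0.5443 0.1898 0.115 ]
(-60, 40, 85) [0.5724 0.0811 0.085 ]
(40, 160, 55) [ 0.6806 -0.0316  0.055 ]
(40, -53, 55) [ 0.4689 -0.0081  0.055 ]
```

Run:
```python
from h import *
t=load('top0'); c=load('scene0')
a=t['frame'][196:224,215:245,::-1]; b=c['frame'][218:250,304:334,::-1]
d=t['frame'][222:252,300:342,::-1]; e=c['frame'][164:196,248:290,::-1]
f=lambda i:cv2.resize(cv2.resize(i,None,fx=12,fy=12,interpolation=cv2.INTER_CUBIC),(380,290) if 0 else None,fx=.75,fy=.75)
def pad(i,h,w): o=np.zeros((h,w,3),np.uint8); o[:i.shape[0],:i.shape[1]]=i[:h,:w]; return o
A=[pad(f(i),290,390) for i in (a,b,d,e)]
cv2.imwrite('pics/zoom.png',np.vstack([np.hstack(A[:2]),np.hstack(A[2:])]))
```

```text
(no output)
```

View pics/zoom.png

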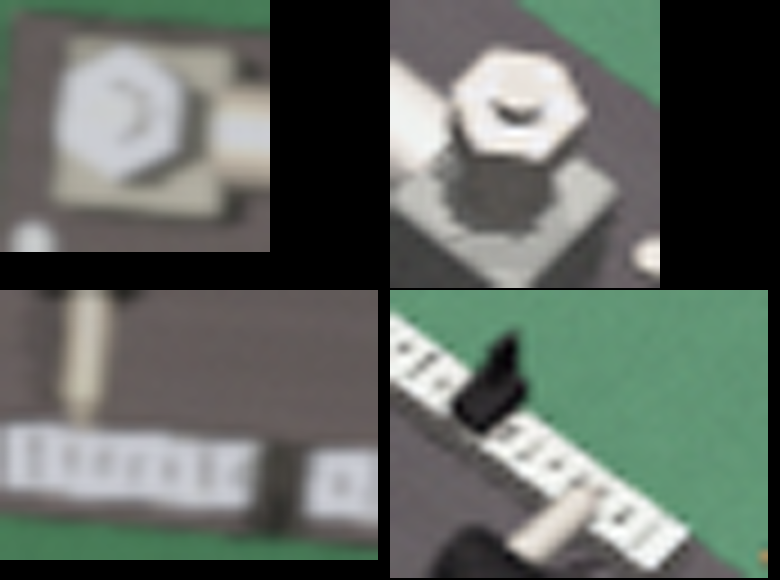

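```bash
cat > nut.py <<'E'
from h import *
import sys
p=np.load('stand.npy')
def st(P):
    a=p[2]; d=np.array(P)[:2]-p[:2]; return np.array([np.cos(a)*d[0]+np.sin(a)*d[1],-np.sin(a)*d[0]+np.cos(a)*d[1]])*1000
def nut(s,r0,r1,c0,c1,thr):
    k=8
    im=cv2.resize(s['frame'][r0:r1,c0:c1],None,fx=k,fy=k,interpolation=cv2.INTER_CUBIC).astype(int)
    m=((im[:,:,2]>thr)).astype(np.uint8)
    m=cv2.morphologyEx(m,cv2.MORPH_CLOSE,np.ones((25,25)));m=cv2.morphologyEx(m,cv2.MORPH_OPEN,np.ones((45,45)))
    n,l,stt,cen=cv2.connectedComponentsWithStats(m); i=1+np.argmax(stt[1:,4]); m=(l==i).astype(np.uint8)
    ct=max(cv2.findContours(m,0,1)[0],key=len)[:,0,:]
    P=np.array([st(onz(s,[(u+.5)/k-.5+c0,(v+.5)/k-.5+r0],.115)) for u,v in ct])
    hull=cv2.convexHull(P.astype(np.float32))[:,0]; M=cv2.moments(hull); ce=np.array([M['m10'],M['m01']])/M['m00']
    # resample hull densely
    q=np.vstack([hull,hull[:1]]); D=np.concatenate([q[i]+np.linspace(0,1,60,endpoint=False)[:,None]*(q[i+1]-q[i]) for i in range(len(hull))])-ce
    th=np.arctan2(D[:,1],D[:,0]); r=np.hypot(*D.T); g=np.radians(np.arange(360)); o=np.argsort(th); rr=np.interp(g,th[o],r[o],period=2*np.pi)
    F=(rr*np.exp(-6j*g)).mean(); corner=-np.angle(F)/6*-1
    corner=(np.degrees(np.angle((rr*np.exp(6j*g)).mean()))/6)%60
    return ce.round(1),'area',M['m00'],'corner deg stand',round(corner,1),'amp',abs(F)
if __name__=='__main__':
    t=load('top0'); c=load('scene0')
    for th in (185,200,215): print(th,nut(t,196,224,215,245,th)); 
    for th in (185,205,225): print(th,nut(c,218,250,308,328,th))
E
python3 nut.py
```

```text
185 (array([-165.5,    0.4]), 'area', 694.478623926313, 'corner deg stand', np.float64(40.3), 'amp', np.float64(0.07836390407103573))
200 (array([-165.3,    0.4]), 'area', 559.803210381554, 'corner deg stand', np.float64(37.5), 'amp', np.float64(0.05866774377866907))Traceback (most recent call last):
  File "nut.py", line 23, in <module>
    for th in (185,200,215): print(th,nut(t,196,224,215,245,th));
                                      ~~~^^^^^^^^^^^^^^^^^^^^^^
  File "nut.py", line 11, in nut
    n,l,stt,cen=cv2.connectedComponentsWithStats(m); i=1+np.argmax(stt[1:,4]); m=(l==i).astype(np.uint8)
                                                         ~~~~~~~~~^^^^^^^^^^^
    return _wrapfunc(a, 'argmax', axis=axis, out=out, **kwds)
    return bound(*args, **kwds)
ValueError: attempt to get argmax of an empty sequence
```

```bash
sed -i 's/np.ones((25,25))/cv2.getStructuringElement(2,(25,25))/; s/np.ones((45,45))/cv2.getStructuringElement(2,(33,33))/' nut.py
sed -i '/__main__/,$d' nut.py
cat >> nut.py <<'E'
if __name__=='__main__':
    t=load('top0'); c=load('scene0')
    f=t['frame']; print(f[203:217:2,219:240:2,2]); print((f[203:217:2,219:240:2,2].astype(int)-f[203:217:2,219:240:2,0]))
    for th in (160,170,180,190): print(th,nut(t,196,224,215,236,th)); 
    for th in (170,190,210,225): print(th,nut(c,218,250,309,330,th))
E
python3 nut.py
```

```text
[[ 89  97 162 197 208 209 199 159 148 154 147]
 [ 89 123 202 210 194 190 206 202 142 143 145]
 [ 91 141 206 206 206 198 191 202 135 102 153]
 [ 95 160 208 208 207 194 183 199 125 108 188]
 [ 92 159 208 211 206 190 204 201 110 112 191]
 [ 90 129 179 204 211 208 192 139  94 119 165]
 [ 95 129 159 169 186 142  99 110 146 156 138]]
[[-10  -7  -2   5   7   8   5  -5 -15 -16 -14]
 [ -8  -2   6   8   5   4   7   8  -3 -14 -16]
 [ -9   0   7   4   3   2   4   7   0  -9 -19]
 [ -8   1   6   5   4   3   2   7   0  -9  -2]
 [ -8   2   7   8   7   7   7   8  -4  -9  -2]
 [ -8 -10  -5   3   9   8   7   3  -8 -13 -20]
 [ -7 -13 -15 -11   0   1  -6 -10 -13 -16 -18]]
160 (array([-165.1,   -0.2]), 'area', 991.0267526211883, 'corner deg stand', np.float64(24.0), 'amp', np.float64(0.1622500297257803))
170 (array([-165. ,    0.3]), 'area', 901.8979200314898, 'corner deg stand', np.float64(25.0), 'amp', np.float64(0.197776684540618))
180 (array([-165.6,    0.3]), 'area', 799.5311904079372, 'corner deg stand', np.float64(28.3), 'amp', np.float64(0.27499438373407825))
190 (array([-165.6,    0.3]), 'area', 720.4764517893891, 'corner deg stand', np.float64(29.4), 'amp', np.float64(0.26969384316670103))
170 (array([-162.3,    0.5]), 'area', 1026.7957247265367, 'corner deg stand', np.float64(26.5), 'amp', np.float64(0.18152122380485267))
190 (array([-162.1,    0.5]), 'area', 951.2115238071856, 'corner deg stand', np.float64(27.6), 'amp', np.float64(0.1128883801074645))
210 (array([-163.6,   -1.7]), 'area', 748.0078339587017, 'corner deg stand', np.float64(32.6), 'amp', np.float64(0.288645434259017))
225 (array([-160.4,    4.3]), 'area', 265.75920441973176, 'corner deg stand', np.float64(2.9), 'amp', np.float64(0.03440086355944153))
```

```bash
cat >> h.py <<'E'
def status():
    o=arm.get_obs(); M=R.from_rotvec(o['eef_rot']).as_matrix()
    print('t',round(o['t'],2),'tcp',o['tcp_pos'].round(4),'x',M[:,0].round(3),'yawY',np.degrees(np.arctan2(M[1,1],M[0,1])).round(2),'open',round(o['opening']*85.4,1),'F',o['force'].round(1),'T',o['wrist_torque'].round(2),'q',o['joint_pos'].round(2)); return o,M
E
python3 -c "
from h import *
o,M=status(); print(M.round(3))
d=np.array([.5443,.1898,.23])-o['tcp_pos']; print('tool shift',M.T@d)"
```

```text
t 0.1 tcp [0.2231 0.6096 0.23  ] x [-0.001 -0.002 -1.   ] yawY 69.9 open 85.2 F [0.1 0.  0.4] T [ 0.   -0.02 -0.01] q [-1.32  0.38  0.04  1.6  -0.02  1.16 -0.05]
[[-0.001  0.344  0.939]
 [-0.002  0.939 -0.344]
 [-1.    -0.002  0.   ]]
tool shift [ 0.00074986 -0.28388484  0.4459009 ]
```

Request:
send_rows(steps="0 -0.018 0.03 -7 0.085; 0 -0.018 0.03 -7 0.085; 0 -0.018 0.03 0 0.085; 0 -0.018 0.03 0 0.085; 0 -0.018 0.03 0 0.085; 0 -0.018 0.03 0 0.085; 0 -0.018 0.03 0 0.085; 0 -0.018 0.03 0 0.085", squeeze=30)

```text
t: 0.77
tcp_pos: [0.4301, 0.434, 0.2225]
eef_rot: [0.056, 1.583, -0.066]
force: [-0.1, 0.9, -0.7]
opening: 0.998
```

```bash
cat >> h.py <<'E'
def w(P):
    p=np.load('stand.npy'); a=p[2]; P=np.array(P)/1000; return np.array([p[0]+np.cos(a)*P[0]-np.sin(a)*P[1],p[1]+np.sin(a)*P[0]+np.cos(a)*P[1],P[2]])
def go(P):
    o,M=status(); d=M.T@(w(P)-o['tcp_pos']); print('tool shift to go',d.round(4))
E
python3 -c "
from h import *
go((-164.5,0,200))"
```

```text
t 0.77 tcp [0.4301 0.434  0.2225] x [-0.014 -0.006 -1.   ] yawY 85.55 open 85.3 F [-0.1  0.9 -0.7] T [ 0.   -0.05  0.02] q [-0.95  0.33  0.12  1.7  -0.05  1.13  0.68]
tool shift to go [ 0.0224 -0.2349  0.1331]
```

Request:
send_rows(steps="0 -0.03 0.017 2 0.085; 0 -0.03 0.017 0 0.085; 0 -0.03 0.017 0 0.085; 0 -0.03 0.017 0 0.085; 0 -0.03 0.017 0 0.085; 0 -0.03 0.017 0 0.085; 0 -0.03 0.017 0 0.085; 0 0 0 0 0.085")

```text
t: 1.43
tcp_pos: [0.5336, 0.1896, 0.2184]
eef_rot: [0.09, 1.582, -0.114]
force: [1.2, -1.3, 0.3]
opening: 0.995
```

```bash
python3 -c "
from h import *
go((-164.5,0,200))"
```

```text
t 1.43 tcp [0.5336 0.1896 0.2184] x [-0.015 -0.015 -1.   ] yawY 82.6 open 85.0 F [ 1.2 -1.3  0.3] T [-0.13 -0.04 -0.07] q [-0.65  0.25  0.27  1.81 -0.06  1.11  1.08]
tool shift to go [0.0183 0.0014 0.0108]
```

Request:
send_rows(steps="0.006 0.0005 0.005 -1 0.085; 0.01 0 0.005 0 0.085; 0.015 0 0 0 0.085; 0.01 0 0 0 0.085; 0 0 0 0 0.085; 0 0 0 0 0.085")

```text
t: 1.93
tcp_pos: [0.543, 0.1839, 0.1725]
eef_rot: [0.081, 1.586, -0.109]
force: [-0.0, -0.3, 1.1]
opening: 0.999
```

```bash
python3 -c "
from h import *
go((-164.5,0,86))
s=snap('top','top1'); snap('scene','scene1');crop(s,'t1c',205,145,300,260,6)"
```

```text
t 1.93 tcp [0.543  0.1839 0.1725] x [-0.018 -0.017 -1.   ] yawY 83.11 open 85.3 F [-0.  -0.3  1.1] T [ 0.03 -0.01 -0.  ] q [-0.62  0.32  0.26  1.83 -0.08  1.02  1.12]
tool shift to go [0.0864 0.0071 0.002 ]
```

View pics/scene1.png

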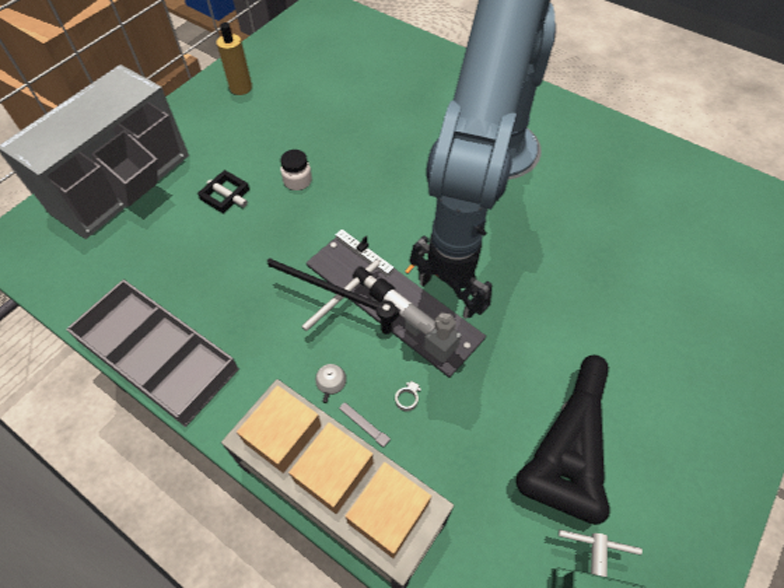

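The gripper stands over the nut (485,290 fingers; nut at 445,320), clear of the lever. Descending.

Request:
send_rows(steps="0.017 0.002 0.001 0 0.085; 0.017 0.002 0.001 0 0.085; 0.017 0.002 0 0 0.085; 0.015 0.001 0 0 0.085; 0.012 0 0 0 0.085; 0.006 0 0 0 0.085; 0 0 0 0 0.085; 0 0 0 0 0.085")

```text
t: 2.7
tcp_pos: [0.5497, 0.1968, 0.0927]
eef_rot: [0.083, 1.573, -0.096]
force: [0.1, 0.1, 0.3]
opening: 0.996
```

```bash
python3 -c "
from h import *
go((-164.5,0,83))
s=snap('scene','scene2');crop(s,'s2c',270,150,370,270,5)"
```

```text
t 2.7 tcp [0.5497 0.1968 0.0927] x [-0.005 -0.008 -1.   ] yawY 83.48 open 85.0 F [0.1 0.1 0.3] T [ 0.02  0.04 -0.  ] q [-0.61  0.43  0.24  1.87 -0.12  0.86  1.14]
tool shift to go [ 0.0098 -0.0079 -0.0046]
```

View pics/s2c.png

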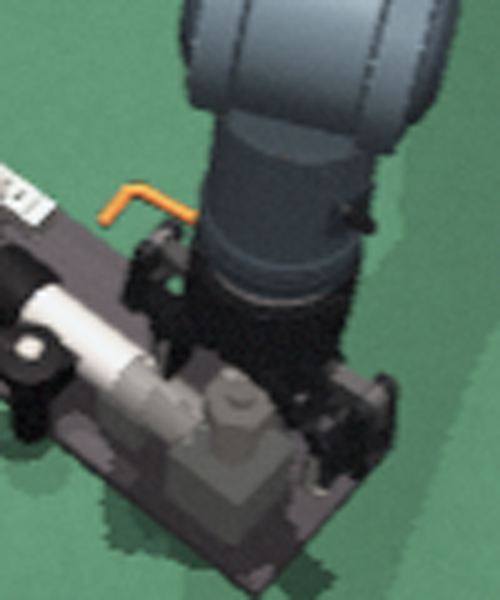

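Request:
send_rows(steps="0.004 -0.005 -0.003 0 0.085; 0.004 -0.003 -0.001 0 0.085; 0 0 0 0 0.085; 0 0 0 0 0.085")

```text
t: 3.08
tcp_pos: [0.5465, 0.1889, 0.0872]
eef_rot: [0.085, 1.568, -0.094]
force: [-0.3, 0.6, -0.7]
opening: 0.997
```

```bash
python3 -c "
from h import *
go((-164.5,0,83))"
```

```text
t 3.08 tcp [0.5465 0.1889 0.0872] x [ 0.    -0.006 -1.   ] yawY 83.45 open 85.1 F [-0.3  0.6 -0.7] T [-0.03 -0.02 -0.01] q [-0.61  0.43  0.24  1.89 -0.12  0.84  1.15]
tool shift to go [ 0.0042  0.0002 -0.0023]
```

Request:
send_rows(steps="0.003 0 -0.002 0 0.06; 0 0 0 0 0.045; 0 0 0 0 0.035; 0 0 0 0 0.025; 0 0 0 0 0.02; 0 0 0 0 0.02; 0 0 0 0 0.02; 0 0 0 0 0.02", squeeze=30)

```text
t: 3.75
tcp_pos: [0.5452, 0.1901, 0.0851]
eef_rot: [0.087, 1.566, -0.093]
force: [0.4, -0.8, -0.3]
opening: 0.364
```

```bash
python3 -c "
from h import *
go((-164.5,0,83))"
```

```text
t 3.75 tcp [0.5452 0.1901 0.0851] x [ 0.002 -0.004 -1.   ] yawY 83.43 open 31.1 F [ 0.4 -0.8 -0.3] T [ 0.05  0.03 -0.03] q [-0.61  0.43  0.24  1.9  -0.13  0.83  1.15]
tool shift to go [ 0.0021 -0.0008 -0.0009]
```

Opening 31 mm – gripped across the flats. Turning clockwise.

Request:
send_rows(steps="0 0 0 5 0.02; 0 0 0 6 0.02; 0 0 0 6 0.02; 0 0 0 6 0.02; 0 0 0 6 0.02; 0 0 0 0 0.02")

```text
t: 4.25
tcp_pos: [0.545, 0.1896, 0.085]
eef_rot: [0.499, 1.509, -0.506]
force: [-0.1, 0.8, 0.3]
opening: 0.367
```

```bash
python3 -c "
from h import *
go((-164.5,0,83))"
```

```text
t 4.25 tcp [0.545  0.1896 0.085 ] x [ 0.001 -0.005 -1.   ] yawY 53.23 open 31.4 F [-0.1  0.8  0.3] T [-0.    0.04 -0.03] q [-0.7   0.44  0.35  1.9  -0.19  0.84  0.68]
tool shift to go [ 0.002  -0.0007 -0.0004]
```

Request:
send_rows(steps="0 0 0 4 0.02; 0 0 0 4 0.02; 0 0 0 3 0.02; 0 0 0 3 0.02")

```text
t: 4.58
tcp_pos: [0.5449, 0.1895, 0.0851]
eef_rot: [0.686, 1.455, -0.693]
force: [1.1, -0.7, 0.3]
opening: 0.372
```

```bash
python3 -c "
from h import *
go((-164.5,0,83))"
```

```text
t 4.58 tcp [0.5449 0.1895 0.0851] x [ 0.001 -0.006 -1.   ] yawY 39.39 open 31.8 F [ 1.1 -0.7  0.3] T [-0.02  0.04  0.04] q [-0.74  0.44  0.4   1.9  -0.22  0.84  0.46]
tool shift to go [ 0.0021 -0.0006 -0.0003]
```

Request:
send_rows(steps="0 0 0 3 0.02; 0 0 0 3 0.02; 0 0 0 3 0.02")

```text
t: 4.83
tcp_pos: [0.5447, 0.1894, 0.0851]
eef_rot: [0.804, 1.412, -0.812]
force: [-0.6, 0.4, -0.1]
opening: 0.369
```

Request:
send_rows(steps="0 0 0 3 0.02; 0 0 0 3 0.02; 0 0 0 3 0.02")

```text
t: 5.08
tcp_pos: [0.5446, 0.1893, 0.0851]
eef_rot: [0.92, 1.361, -0.929]
force: [-0.8, -0.0, 1.0]
opening: 0.369
```

```bash
python3 -c "
from h import *
go((-164.5,0,83))"
```

```text
t 5.08 tcp [0.5446 0.1893 0.0851] x [ 0.    -0.007 -1.   ] yawY 21.78 open 31.5 F [-0.8 -0.   1. ] T [0.02 0.08 1.14] q [-0.8   0.45  0.47  1.91 -0.26  0.84  0.19]
tool shift to go [ 0.0021 -0.0004 -0.0001]
```

Torque jumped to 1.14 N m: at the stop after 61.6°. Confirm with a little more.

Request:
send_rows(steps="0 0 0 2 0.02; 0 0 0 2 0.02; 0 0 0 1 0.02")

```text
t: 5.33
tcp_pos: [0.5446, 0.1891, 0.0851]
eef_rot: [0.962, 1.334, -0.978]
force: [0.6, -1.3, 0.4]
opening: 0.369
```

```bash
python3 -c "
from h import *
go((-164.5,0,83))"
```

```text
t 5.33 tcp [0.5446 0.1891 0.0851] x [ 0.001 -0.013 -1.   ] yawY 18.27 open 31.5 F [ 0.6 -1.3  0.4] T [-0.2  -0.    1.56] q [-0.81  0.46  0.49  1.91 -0.26  0.85  0.13]
tool shift to go [ 0.0021 -0.0003 -0.0004]
```

Request:
send_rows(steps="0 0 0 0 0.06; 0 0 0 0 0.085; 0 0 0 0 0.085; -0.02 0 0 0 0.085; -0.03 0 0 0 0.085; -0.035 0 0 0 0.085; -0.03 0 0 0 0.085; 0 0 0 -6.5 0.085; 0 0 0 -6.5 0.085; 0 0 0 -6.5 0.085; 0 0 0 -6.5 0.085; 0 0 0 -6.5 0.085; 0 0 0 -6.5 0.085; 0 0 0 -6.5 0.085; 0 0 0 -6.5 0.085; 0 0 0 -6.5 0.085; 0 0 0 -6.5 0.085; 0 0 0 0 0.085")

```text
t: 6.83
tcp_pos: [0.5444, 0.1859, 0.2062]
eef_rot: [0.063, 1.572, -0.068]
force: [-0.3, 0.3, 0.3]
opening: 0.995
```

```bash
python3 -c "
from h import *
go((40,138,180))
s=snap('scene','scene3');crop(s,'s3c',180,150,360,280,4.4)"
```

```text
t 6.83 tcp [0.5444 0.1859 0.2062] x [-0.002 -0.003 -1.   ] yawY 85.22 open 85.0 F [-0.3  0.3  0.3] T [ 0.02 -0.03 -0.  ] q [-0.71  0.28  0.36  1.82 -0.11  1.07  1.18]
tool shift to go [ 0.0266 -0.2047  0.1319]
```

View pics/s3c.png

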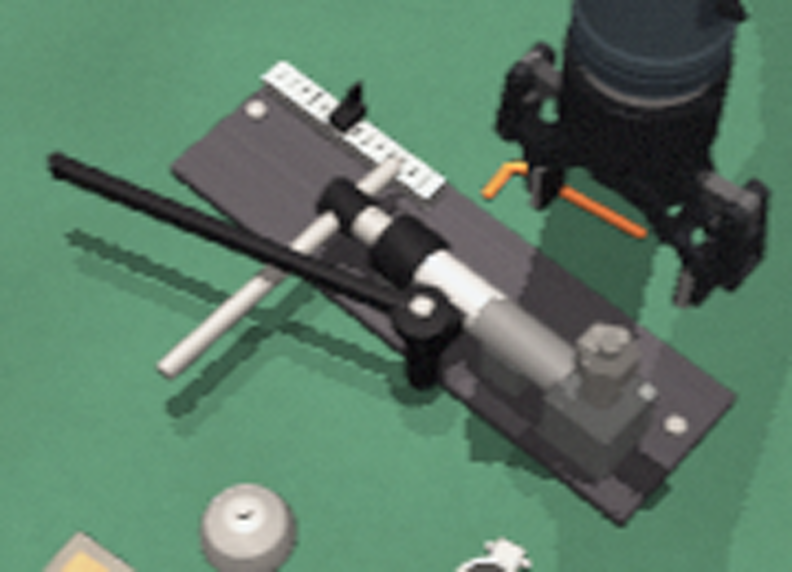

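Request:
send_rows(steps="0 -0.028 0.018 1.5 0.085; 0 -0.028 0.018 0 0.085; 0 -0.028 0.018 0 0.085; 0 -0.028 0.018 0 0.085; 0 -0.028 0.018 0 0.085; 0 -0.028 0.018 0 0.085; 0 -0.018 0.012 0 0.085; 0 0 0 0 0.085; 0 0 0 0 0.085")

```text
t: 7.63
tcp_pos: [0.6449, -0.0182, 0.2048]
eef_rot: [0.11, 1.571, -0.11]
force: [0.1, -0.0, -0.5]
opening: 0.994
```

```bash
python3 -c "
from h import *
go((40,138,180))
t=load('top0'); p=np.load('stand.npy')
e=onz(t,(281.6,147.3),.02); a=p[2]; d=e[:2]-p[:2]; print('bell stand',np.cos(a)*d[0]+np.sin(a)*d[1],-np.sin(a)*d[0]+np.cos(a)*d[1])
s=snap('top','top4');crop(s,'t4c',205,145,385,260,4.4)
s=snap('scene','scene4');crop(s,'s4c',180,150,360,280,4.4)"
```

```text
t 7.63 tcp [ 0.6449 -0.0182  0.2048] x [-0.003 -0.    -1.   ] yawY 81.97 open 84.9 F [ 0.1 -0.  -0.5] T [0.04 0.04 0.  ] q [-0.39  0.42  0.46  1.65 -0.2   1.12  1.55]
tool shift to go [ 0.0247 -0.0089  0.0153]
bell stand -0.04953406645947668 0.1830431041938331
```

View pics/t4c.png

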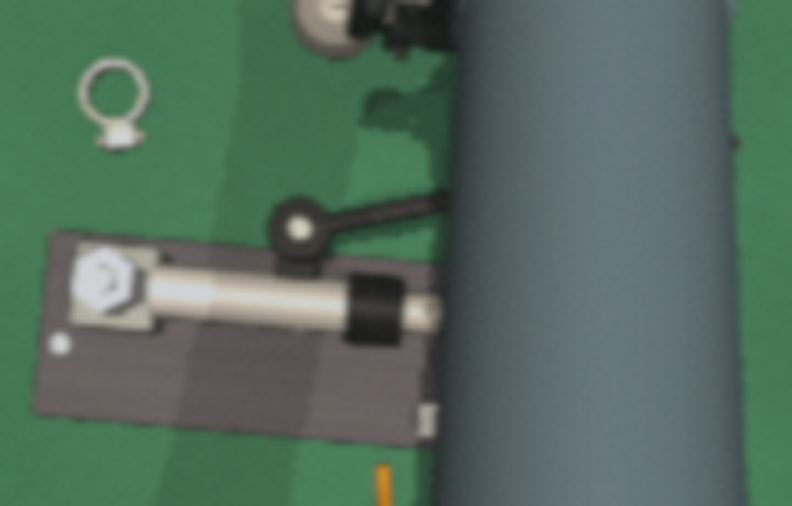

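View pics/s4c.png

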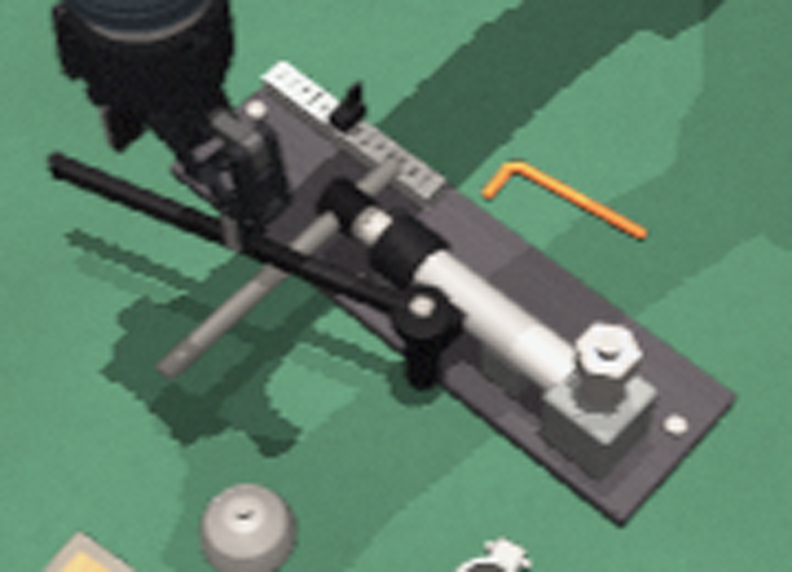

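Request:
send_rows(steps="0.02 -0.009 0.015 -1.7 0.07; 0.025 0 0 0 0.06; 0.025 0 0 0 0.06; 0.025 0 0 0 0.06; 0 0 0 0 0.06; 0 0 0 0 0.06")

```text
t: 8.23
tcp_pos: [0.6593, -0.0121, 0.1095]
eef_rot: [0.082, 1.569, -0.066]
force: [0.0, 0.1, 0.6]
opening: 0.702
```

```bash
python3 -c "
from h import *
go((40,137,37))
from nut import nut
t=load('top4');c=load('scene4')
for th in (160,170,180,190): print(th,nut(t,196,224,215,236,th)); 
for th in (170,190,210): print(th,nut(c,218,250,309,330,th))
s=snap('scene','scene5');crop(s,'s5c',180,150,360,280,4.4)"
```

```text
t 8.23 tcp [ 0.6593 -0.0121  0.1095] x [ 0.001  0.011 -1.   ] yawY 84.6 open 60.0 F [0.  0.1 0.6] T [ 0.01 -0.06  0.04] q [-0.35  0.55  0.41  1.68 -0.27  0.96  1.64]
tool shift to go [ 0.0723 -0.0178  0.    ]
160 (array([-165.2,   -0.7]), 'area', 1048.6543658784012, 'corner deg stand', np.float64(21.9), 'amp', np.float64(0.1280715449857224))
170 (array([-164.9,    0.2]), 'area', 936.0053625870928, 'corner deg stand', np.float64(27.0), 'amp', np.float64(0.19049936089645755))
180 (array([-165.2,    0.3]), 'area', 851.4855448493126, 'corner deg stand', np.float64(25.4), 'amp', np.float64(0.2753862804740595))
190 (array([-165.4,    0.3]), 'area', 765.9342766090413, 'corner deg stand', np.float64(28.5), 'amp', np.float64(0.2821773510305431))
170 (array([-162.3,    0.4]), 'area', 1055.7056857336866, 'corner deg stand', np.float64(26.0), 'amp', np.float64(0.19681720186901708))
190 (array([-162.1,    0.4]), 'area', 984.5845004966159, 'corner deg stand', np.float64(26.4), 'amp', np.float64(0.16301983079270482))
210 (array([-163.2,   -1.4]), 'area', 811.8138643845887, 'corner deg stand', np.float64(35.2), 'amp', np.float64(0.229748542092432))
```

View pics/s5c.png

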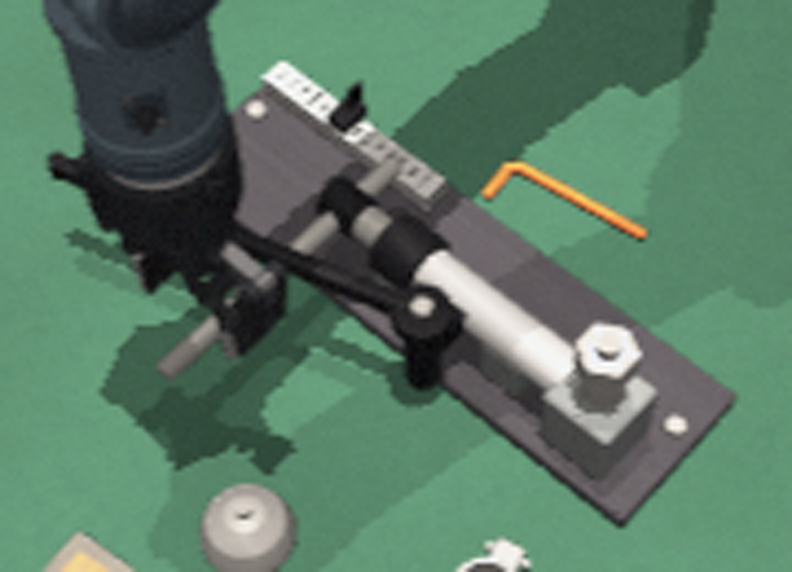

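Request:
send_rows(steps="0 -0.012 0 1 0.06; 0.005 -0.006 0 0 0.06; 0.015 0 0 0 0.06; 0.015 0 0 0 0.06; 0 0 0 0 0.06")

```text
t: 8.7
tcp_pos: [0.6618, -0.0294, 0.0794]
eef_rot: [0.098, 1.557, -0.077]
force: [-0.4, -0.4, 0.2]
opening: 0.699
```

```bash
python3 -c "
from h import *
go((40,137,37))"
```

```text
t 8.7 tcp [ 0.6618 -0.0294  0.0794] x [ 0.013  0.012 -1.   ] yawY 83.62 open 59.7 F [-0.4 -0.4  0.2] T [-0.01  0.09 -0.  ] q [-0.31  0.59  0.4   1.7  -0.29  0.9   1.67]
tool shift to go [ 0.0424 -0.0007 -0.0045]
```

Request:
send_rows(steps="0.014 0 -0.002 0 0.06; 0.014 0 -0.001 0 0.06; 0.012 0 0 0 0.06; 0 0 0 0 0.06; 0 0 0 0 0.06")

```text
t: 9.12
tcp_pos: [0.661, -0.0309, 0.0384]
eef_rot: [0.1, 1.553, -0.08]
force: [0.2, -0.3, -0.1]
opening: 0.701
```

```bash
python3 -c "
from h import *
go((40,137,38))"
```

```text
t 9.12 tcp [ 0.661  -0.0309  0.0384] x [ 0.017  0.012 -1.   ] yawY 83.42 open 59.8 F [ 0.2 -0.3 -0.1] T [ 0.01  0.01 -0.01] q [-0.3   0.64  0.38  1.72 -0.32  0.83  1.68]
tool shift to go [ 0.0003  0.0015 -0.0035]
```

Positioned; close on the bar.

Request:
send_rows(steps="0 0.001 -0.003 0 0.045; 0 0 0 0 0.03; 0 0 0 0 0.015; 0 0 0 0 0.005; 0 0 0 0 0.005; 0 0 0 0 0.005; 0 0 0 0 0.005; 0 0 0 0 0.005", squeeze=40)

```text
t: 9.78
tcp_pos: [0.6588, -0.0286, 0.0396]
eef_rot: [0.1, 1.551, -0.078]
force: [-0.2, 0.1, -1.9]
opening: 0.144
```

```bash
python3 -c "
from h import *
go((40,137,38))
s=snap('scene','scene6');crop(s,'s6c',180,150,360,280,4.4)"
```

```text
t 9.78 tcp [ 0.6588 -0.0286  0.0396] x [ 0.019  0.013 -1.   ] yawY 83.48 open 12.3 F [-0.2  0.1 -1.9] T [-0.06 -0.01  0.02] q [-0.3   0.63  0.38  1.72 -0.32  0.82  1.68]
tool shift to go [ 0.0016 -0.0006 -0.001 ]
```

View pics/s6c.png

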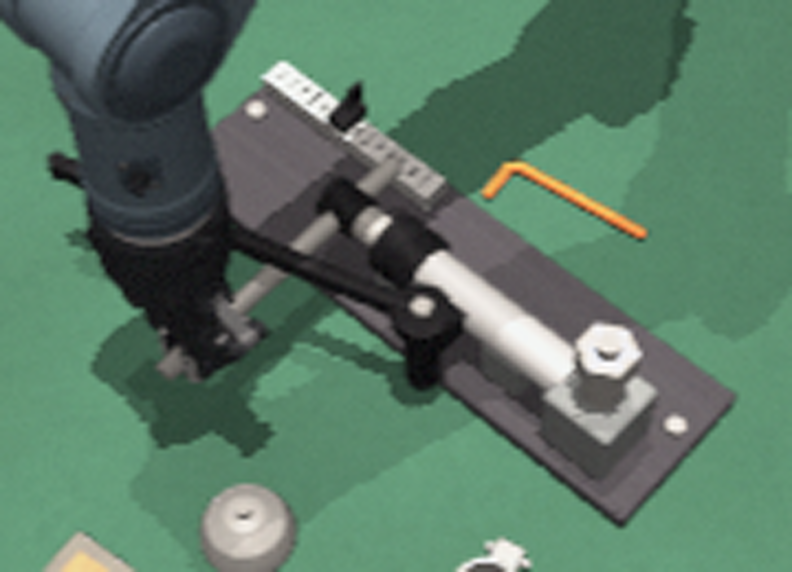

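Request:
send_rows(steps="0 -0.008 0 0 0.005; 0 -0.01 0 0 0.005; 0 -0.01 0 0 0.005; 0 -0.01 0 0 0.005; 0 -0.008 0 0 0.005; 0 0 0 0 0.005; 0 0 0 0 0.005")

```text
t: 10.42
tcp_pos: [0.6564, -0.0498, 0.0396]
eef_rot: [0.116, 1.552, -0.044]
force: [0.1, 3.3, -1.9]
opening: 0.15
```

```bash
cat >> h.py <<'E'
def st(P):
    p=np.load('stand.npy'); a=p[2]; d=np.array(P)[:2]-p[:2]; return np.array([np.cos(a)*d[0]+np.sin(a)*d[1],-np.sin(a)*d[0]+np.cos(a)*d[1]])*1000
E
python3 -c "
from h import *
go((98,137,38))
print(st([.6588,-.0286]), st(arm.get_obs()['tcp_pos']))
s=snap('scene','scene7');crop(s,'s7c',180,150,360,280,4.4);crop(s,'s7z',235,150,295,196,12)"
```

```text
t 10.42 tcp [ 0.6564 -0.0498  0.0396] x [ 0.019  0.045 -0.999] yawY 84.18 open 12.8 F [ 0.1  3.3 -1.9] T [ 0.4  -0.03 -0.22] q [-0.24  0.63  0.36  1.72 -0.34  0.83  1.76]
tool shift to go [-0.0001 -0.0373 -0.0013]
[ 39.42753408 137.97751429] [ 60.74987255 137.97707242]
```

View pics/s7c.png

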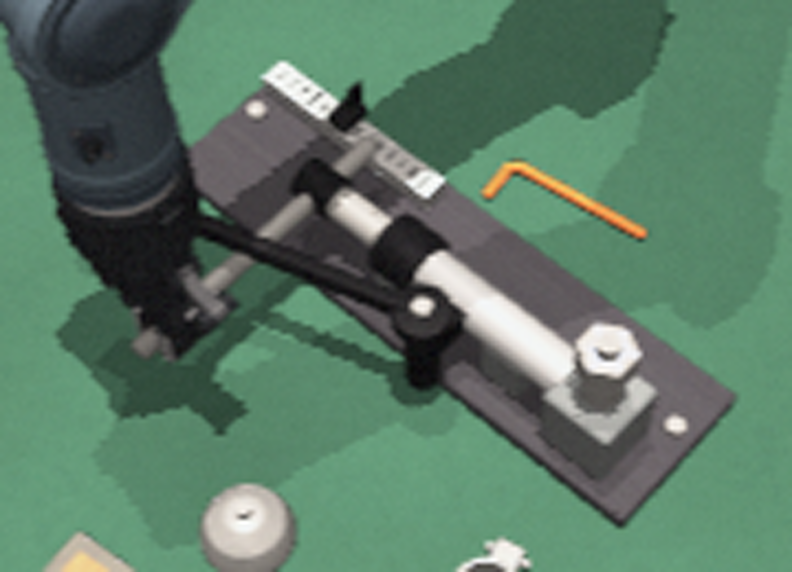

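View pics/s7z.png

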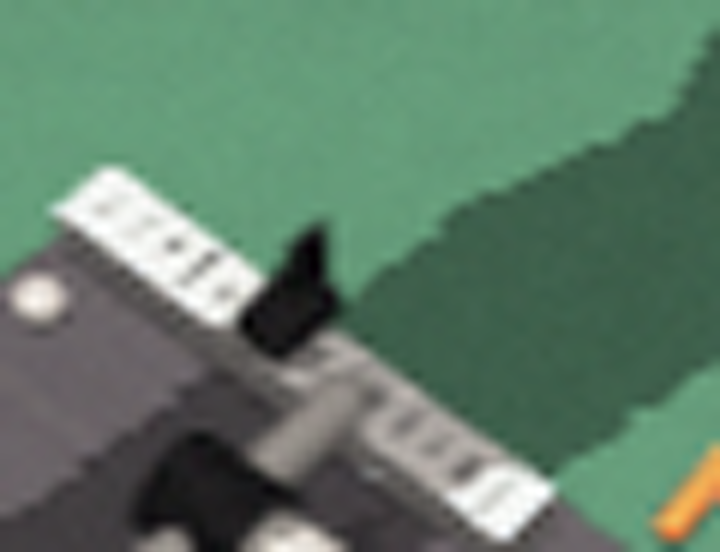

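Request:
send_rows(steps="0 -0.01 0 0 0.005; 0 -0.01 0 0 0.005; 0 -0.01 0 0 0.005; 0 -0.008 0 0 0.005; 0 -0.004 0 0 0.005")

```text
t: 10.88
tcp_pos: [0.6539, -0.0736, 0.0394]
eef_rot: [0.124, 1.555, -0.019]
force: [0.7, 5.5, -1.2]
opening: 0.147
```

```bash
python3 -c "
from h import *
go((98,137,38))
print( st(arm.get_obs()['tcp_pos']))
s=snap('scene','scene8');crop(s,'s8z',235,150,295,196,12)
import time
go((98,137,38))
print( st(arm.get_obs()['tcp_pos']))
"
```

```text
t 10.88 tcp [ 0.6539 -0.0736  0.0394] x [ 0.017  0.066 -0.998] yawY 84.77 open 12.6 F [ 0.7  5.5 -1.2] T [ 0.94 -0.06 -0.13] q [-0.18  0.63  0.34  1.72 -0.36  0.84  1.83]
tool shift to go [ 0.0005 -0.0133 -0.0013]
[ 84.7265642  138.04440991]
t 10.93 tcp [ 0.6538 -0.0739  0.0393] x [ 0.016  0.066 -0.998] yawY 84.75 open 12.6 F [ 0.8  4.4 -0.4] T [ 0.75 -0.07 -0.23] q [-0.18  0.63  0.34  1.72 -0.36  0.84  1.83]
tool shift to go [ 0.0005 -0.0131 -0.0013]
[ 84.97146086 137.99786232]
```

View pics/s8z.png

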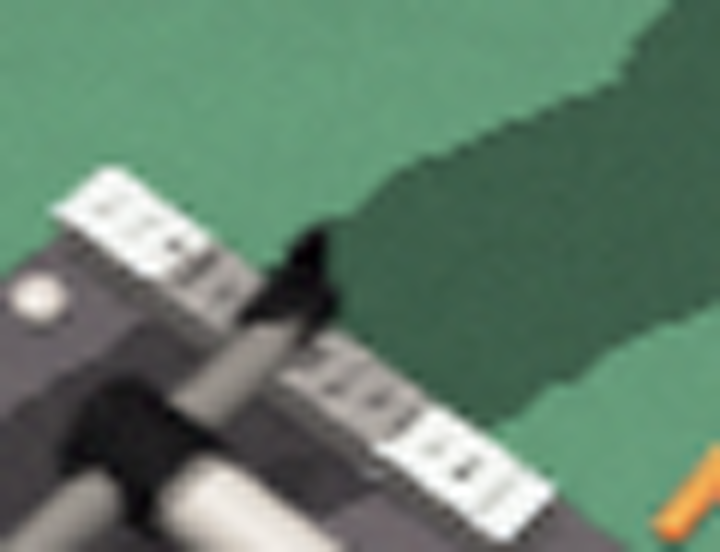

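Run:
```python
from h import *
s=load('scene8')
def ov(s,tag,mx,px,x0=235,y0=150,x1=295,y1=196,f=12):
    im=cv2.resize(s['frame'][y0:y1,x0:x1,::-1],None,fx=f,fy=f,interpolation=cv2.INTER_CUBIC)
    def P(q): u=proj(s,w(q)); return tuple(int(round(v)) for v in ((u[0]+.5-x0)*f-.5,(u[1]+.5-y0)*f-.5))
    for q in [(mx-1.5,-79,55),(mx+1.5,-79,55),(mx-1.5,-67,55),(mx+1.5,-67,55)]: cv2.circle(im,P(q),3,(0,0,255),-1)
    cv2.circle(im,P((px,-53,55)),3,(255,0,0),-1)
    cv2.line(im,P((px,-53,55)),P((px,-15,55)),(255,0,0),1)
    cv2.imwrite(f'pics/{tag}.png',im)
ov(s,'ov8',98.3,86.5)
s0=load('scene0'); ov(s0,'ov0',98.3,40)
print(st(onz(s,full(322,222,235,150,12),.055)))
```

```text
[103.712033   -80.54044254]
```

View pics/ov8.png

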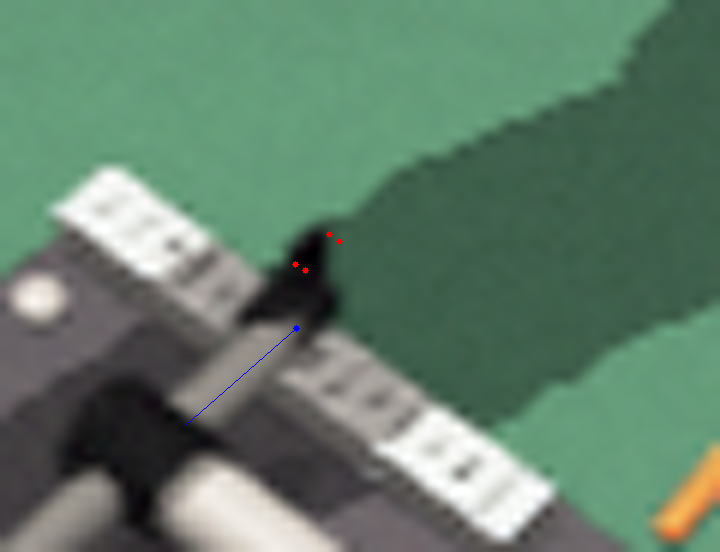

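View pics/ov0.png

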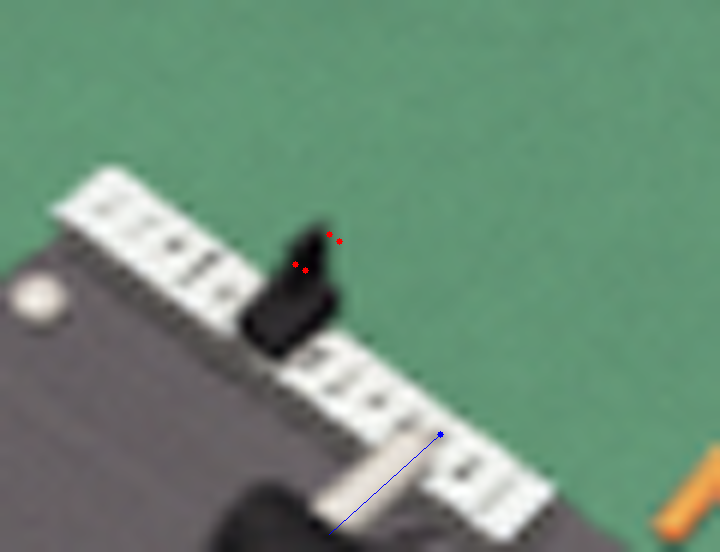

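Run:
```python
from h import *
s=load('scene0'); x0,y0,x1,y1,f=250,163,272,183,30
im=cv2.resize(s['frame'][y0:y1,x0:x1,::-1],None,fx=f,fy=f,interpolation=cv2.INTER_LANCZOS4)
g=np.clip(im.astype(float)*1.0,0,255)
g=255*(g/255)**.45
for k in range(0,im.shape[1],150): cv2.putText(g,str(k),(k,10),0,.4,(255,255,255),1)
cv2.imwrite('pics/tabs.png',g.astype(np.uint8))
t=load('top0'); x0,y0,x1,y1=322,232,340,252
im=cv2.resize(t['frame'][y0:y1,x0:x1,::-1],None,fx=f,fy=f,interpolation=cv2.INTER_LANCZOS4)
g=255*(im/255.)**.45
cv2.imwrite('pics/tabt.png',g.astype(np.uint8))
```

```text
(no output)
```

View pics/tabs.png

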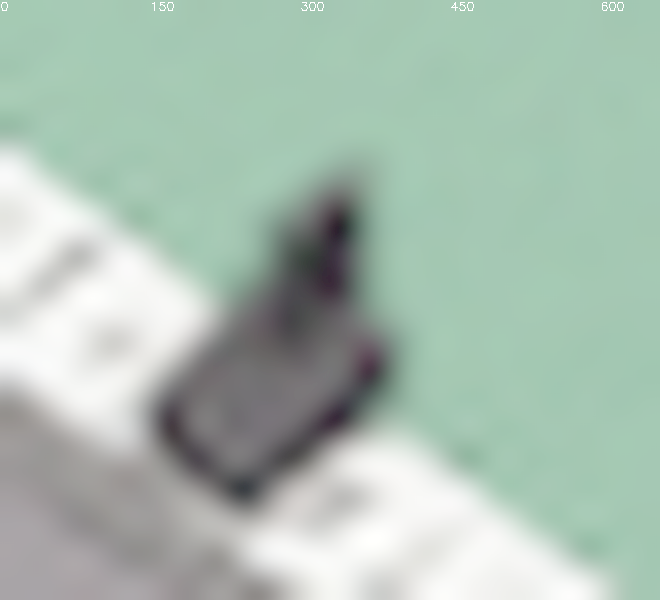

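View pics/tabt.png

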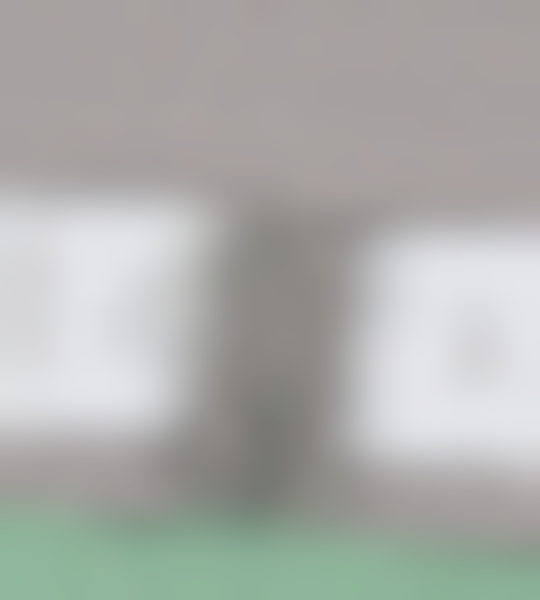

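Run:
```python
from h import *
c=load('scene0'); t=load('top0')
C=lambda u,v,z: st(onz(c,full(u,v,250,163,30),z/1000)).round(1)
T=lambda u,v,z: st(onz(t,full(u,v,322,232,30),z/1000)).round(1)
print('scene block bottom', C(158,438,28),C(240,503,28),C(390,385,28))
print('scene block y -52 top/other', C(150,400,36))
print('scene tab top +x near',C(268,222,55),'+x far',C(345,158,55),'-x far',C(368,165,55),'-x near',C(300,240,55))
print('top block', [ (T(203,300,z),T(350,300,z)) for z in (28,36)])
print('top tab', T(283,440,55), T(268,440,55))
# rail ends for bias: white scale corners
S=lambda u,v,z: st(onz(c,full(u,v,235,150,12),z/1000)).round(1)
print('rail corners scene',S(112,166,28),S(50,210,28),S(556,490,28),S(505,542,28))
U=lambda u,v,z: st(onz(t,full(u,v,205,145,4.4),z/1000)).round(1)
print('rail corners top',U(418,437,28),U(421,402,28),U(665,424,28),U(666,459,28))
# bar at 40: bar silhouettes centre in scene0, gradient scan
```

```text
scene block bottom [110.2 -57.7] [ 98.8 -57.3] [ 97.6 -77.6]
scene block y -52 top/other [109.6 -56.4]
scene tab top +x near [105.3 -69.9] +x far [105.1 -80.5] -x far [102.9 -81.4] -x near [101.5 -70.4]
top block [(array([ 95.7, -59.2]), array([108.7, -58.1])), (array([ 94.7, -59.2]), array([107.5, -58.1]))]
top tab [ 99.9 -70.5] [ 98.7 -70.6]
rail corners scene [170.1 -73. ] [171.9 -52.7] [ 21.4 -73.5] [ 20.4 -54.1]
rail corners top [ 20.6 -72.2] [ 20.7 -51.1] [168.2 -51.4] [170.4 -72.3]
```

Request:
send_rows(steps="0 -0.008 0 0 0.005; 0 -0.007 0 0 0.005; 0 -0.005 0 0 0.005; 0 -0.003 0 0 0.005")

```text
t: 11.27
tcp_pos: [0.6527, -0.0831, 0.0394]
eef_rot: [0.133, 1.558, -0.001]
force: [0.1, 5.3, 0.1]
opening: 0.148
```

```bash
cat >> h.py <<'E'
def gp():
    o=arm.get_obs(); M=R.from_rotvec(o['eef_rot']).as_matrix(); return st(o['tcp_pos']-.0187*M[:,0])
G0=st(np.array([.6588,-.0286,.0396])-.0187*np.array([.019,.013,-1]))
def leg():
    g=gp(); print('leg x',round(g[0]-G0[0]+40,2),'grip y',round(g[1],1))
def ov(s,tag,mx,px,b=(0,0),x0=235,y0=150,x1=295,y1=196,f=12):
    im=cv2.resize(s['frame'][y0:y1,x0:x1,::-1],None,fx=f,fy=f,interpolation=cv2.INTER_CUBIC)
    im=(255*(im/255.)**.6).astype(np.uint8)
    def P(q): u=proj(s,w(q)); return tuple(int(round(v)) for v in ((u[0]+.5-x0)*f-.5+b[0],(u[1]+.5-y0)*f-.5+b[1]))
    for q in [(mx-1.5,-79,55),(mx+1.5,-79,55),(mx-1.5,-67,55),(mx+1.5,-67,55)]: cv2.circle(im,P(q),2,(0,0,255),-1)
    for d in (-7,0,7): cv2.line(im,P((px+d*.9 if d else px,-45 if d else -85,55)),P((px+d*.9 if d else px,-15,55)),(255,0,0),1)
    cv2.imwrite(f'pics/{tag}.png',im)
E
python3 -c "
from h import *
status();leg()
s=snap('scene','scene9')
status();leg()
ov(s,'ov9',100,100)
crop(s,'s9z',235,150,295,196,12)
"
```

```text
t 11.27 tcp [ 0.6527 -0.0831  0.0394] x [ 0.014  0.084 -0.996] yawY 85.11 open 12.7 F [0.1 5.3 0.1] T [ 0.67 -0.05 -0.27] q [-0.15  0.63  0.33  1.71 -0.38  0.85  1.86]
leg x 96.19 grip y 137.9
t 11.32 tcp [ 0.6527 -0.0833  0.0394] x [ 0.014  0.084 -0.996] yawY 85.1 open 12.4 F [-0.7  5.6  0.1] T [ 0.81 -0.01 -0.29] q [-0.15  0.63  0.33  1.71 -0.38  0.85  1.86]
leg x 96.3 grip y 137.9
```

View pics/ov9.png

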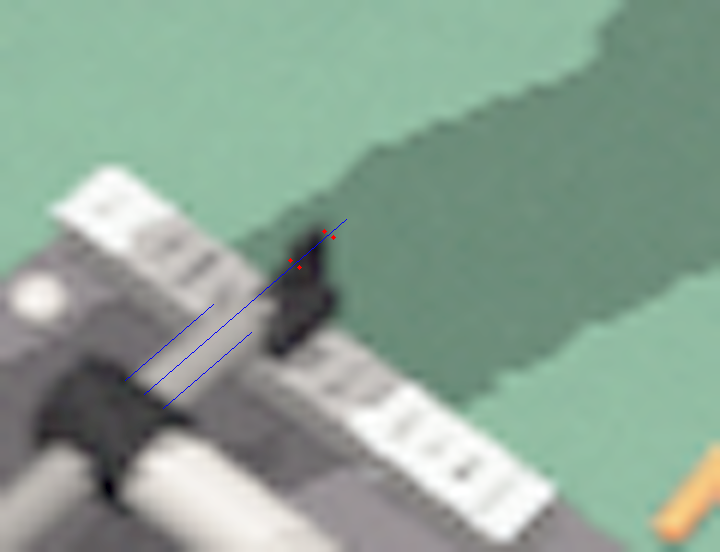

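View pics/s9z.png

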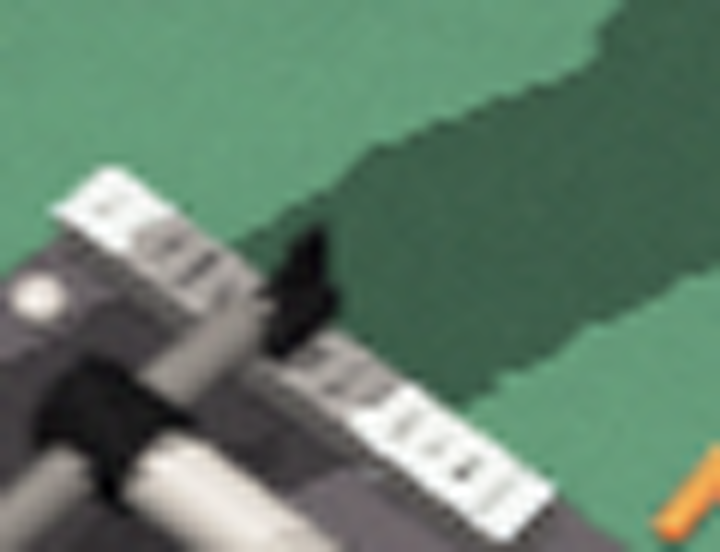

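```bash
cat > prof.py <<'E'
from h import *
import sys
def barx(s,X,ys=range(-44,-20,2),show=False):
    xs=np.arange(X-18,X+18,.5); g=s['frame'].astype(np.float32).mean(2)
    rows=[]
    for y in ys:
        uv=np.array([proj(s,w((x,y,55))) for x in xs],np.float32)
        rows.append(cv2.remap(g,uv[None,:,0],uv[None,:,1],cv2.INTER_CUBIC)[0])
    pr=np.array(rows); m=pr.mean(0)
    if show: print([(float(x),int(v)) for x,v in zip(xs[::4],m[::4])])
    d=np.gradient(cv2.GaussianBlur(m[None],(0,0),2)[0])
    a=np.argmax(d); b=np.argmin(d)
    return xs[a],xs[b],(xs[a]+xs[b])/2
if __name__=='__main__':
    for tag,X in (('top0',40),('scene0',43),('scene6',43),('scene7',66),('scene8',88),('scene9',98)):
        print(tag,barx(load(tag),X,show=True))
E
python3 prof.py
```

```text
[(22.0, 92), (24.0, 88), (26.0, 85), (28.0, 83), (30.0, 83), (32.0, 93), (34.0, 119), (36.0, 152), (38.0, 176), (40.0, 185), (42.0, 176), (44.0, 152), (46.0, 123), (48.0, 103), (50.0, 96), (52.0, 95), (54.0, 95), (56.0, 95)]
top0 (np.float64(35.0), np.float64(44.5), np.float64(39.75))
[(25.0, 108), (27.0, 114), (29.0, 118), (31.0, 123), (33.0, 116), (35.0, 120), (37.0, 159), (39.0, 194), (41.0, 215), (43.0, 224), (45.0, 221), (47.0, 193), (49.0, 151), (51.0, 127), (53.0, 121), (55.0, 120), (57.0, 125), (59.0, 123)]
scene0 (np.float64(37.0), np.float64(47.5), np.float64(42.25))
[(25.0, 94), (27.0, 93), (29.0, 93), (31.0, 92), (33.0, 89), (35.0, 94), (37.0, 112), (39.0, 128), (41.0, 140), (43.0, 146), (45.0, 143), (47.0, 128), (49.0, 107), (51.0, 92), (53.0, 89), (55.0, 91), (57.0, 93), (59.0, 92)]
scene6 (np.float64(37.0), np.float64(48.0), np.float64(42.5))
[(48.0, 94), (50.0, 94), (52.0, 91), (54.0, 86), (56.0, 90), (58.0, 104), (60.0, 122), (62.0, 135), (64.0, 144), (66.0, 145), (68.0, 135), (70.0, 112), (72.0, 93), (74.0, 90), (76.0, 92), (78.0, 90), (80.0, 84), (82.0, 77)]
scene7 (np.float64(58.5), np.float64(69.5), np.float64(64.0))
[(70.0, 86), (72.0, 91), (74.0, 92), (76.0, 91), (78.0, 88), (80.0, 87), (82.0, 98), (84.0, 118), (86.0, 133), (88.0, 142), (90.0, 145), (92.0, 139), (94.0, 117), (96.0, 88), (98.0, 77), (100.0, 83), (102.0, 88), (104.0, 91)]
scene8 (np.float64(83.5), np.float64(94.5), np.float64(89.0))
[(80.0, 84), (82.0, 77), (84.0, 75), (86.0, 70), (88.0, 66), (90.0, 77), (92.0, 100), (94.0, 120), (96.0, 134), (98.0, 141), (100.0, 145), (102.0, 140), (104.0, 120), (106.0, 97), (108.0, 91), (110.0, 95), (112.0, 94), (114.0, 90)]
scene9 (np.float64(91.5), np.float64(104.0), np.float64(97.75))
```

Run:
```python
from h import *
for tag in ('scene0','scene6','top0'):
    s=load(tag); g=s['frame'].astype(np.float32).mean(2); xs=np.arange(90,118,.5)
    for y in (-79,-77,-75,-73,-71,-69,-67):
        uv=np.array([proj(s,w((x,y,55))) for x in xs],np.float32)
        m=cv2.remap(g,uv[None,:,0],uv[None,:,1],cv2.INTER_LINEAR)[0]
        i0=np.argmin(m); bg=m[i0:].max(); half=(m[i0]+bg)/2; j=i0+np.argmax(m[i0:]>half)
        print(tag,y,'min',xs[i0],m[i0].round(),'bg',bg.round(),'+edge',xs[j], m[::4].round().astype(int))
```

```text
scene0 -79 min 103.0 74.0 bg 122.0 +edge 105.5 [120 119 119 117 102  88  76  79 105 117 121 121 122 122]
scene0 -77 min 102.0 43.0 bg 123.0 +edge 105.0 [119 120 119  99  82  56  43  70  97 118 123 122 123 122]
scene0 -75 min 100.0 14.0 bg 123.0 +edge 104.5 [120 120 104  84  47  14  39  62  94 117 123 123 122 122]
scene0 -73 min 98.5 15.0 bg 122.0 +edge 104.5 [118 104  85  54  18  18  32  62  96 115 122 121 120 121]
scene0 -71 min 99.0 15.0 bg 122.0 +edge 105.0 [100  84  54  23  15  17  35  59  93 117 122 120 120 121]
scene0 -69 min 98.5 11.0 bg 122.0 +edge 104.0 [ 78  57  27  15  11  18  36  69 100 115 122 121 121 121]
scene0 -67 min 96.5 12.0 bg 123.0 +edge 103.0 [ 52  40  24  14  16  25  54  90 108 121 122 121 120 120]
scene6 -79 min 103.0 75.0 bg 126.0 +edge 105.5 [125 124 123 123 105  90  77  80 108 120 125 126 126 126]
scene6 -77 min 102.0 43.0 bg 126.0 +edge 105.0 [126 126 125 103  85  59  43  71 100 121 126 126 126 126]
scene6 -75 min 100.0 21.0 bg 127.0 +edge 105.0 [126 126 107  86  50  21  41  65  97 120 127 127 126 125]
scene6 -73 min 98.5 12.0 bg 128.0 +edge 104.5 [123 108
[... 330 characters left out ...]
56  94 112 125 126 126 125 124]
top0 -79 min 98.0 70.0 bg 87.0 +edge 102.0 [74 74 73 71 70 74 79 82 84 86 85 83 82 79]
top0 -77 min 98.0 56.0 bg 85.0 +edge 103.5 [72 67 63 59 56 62 67 72 76 81 84 85 84 84]
top0 -75 min 98.0 48.0 bg 92.0 +edge 105.0 [72 64 58 53 48 52 60 68 74 83 88 91 92 92]
top0 -73 min 98.0 48.0 bg 110.0 +edge 106.0 [ 75  64  58  53  48  50  59  70  82  98 106 109 110 109]
top0 -71 min 97.5 48.0 bg 142.0 +edge 106.0 [ 94  73  64  56  48  49  60  77  99 125 138 142 141 139]
top0 -69 min 98.0 50.0 bg 188.0 +edge 106.0 [124  88  70  57  50  51  61  85 120 158 180 188 186 181]
top0 -67 min 97.5 54.0 bg 200.0 +edge 106.5 [137  97  74  60  54  55  63  88 126 167 194 199 198 196]
```

Request:
send_rows(steps="0 -0.005 0 0 0.005; 0 -0.006 0 0 0.005; 0 -0.002 0 0 0.005")

```text
t: 11.57
tcp_pos: [0.6523, -0.0869, 0.0394]
eef_rot: [0.14, 1.56, 0.011]
force: [-0.3, 4.7, -1.7]
opening: 0.146
```

```bash
python3 -c "
from h import *
from prof import barx
status();leg()
s=snap('scene','scene10')
status();leg()
print(barx(s,102,show=True),barx(s,102,ys=range(-36,-20,2)))
crop(s,'s10c',180,150,360,280,4.4)
crop(s,'s10z',235,150,295,196,12)
"
```

```text
t 11.57 tcp [ 0.6523 -0.0869  0.0394] x [ 0.012  0.095 -0.995] yawY 85.29 open 12.5 F [-0.3  4.7 -1.7] T [ 0.35 -0.12 -0.36] q [-0.13  0.64  0.33  1.71 -0.38  0.86  1.88]
leg x 100.23 grip y 137.9
t 11.62 tcp [ 0.6523 -0.0869  0.0394] x [ 0.012  0.095 -0.995] yawY 85.29 open 12.7 F [-0.5  4.8  1.1] T [ 0.59 -0.04 -0.36] q [-0.13  0.64  0.33  1.71 -0.38  0.86  1.88]
leg x 100.16 grip y 137.9
[(84.0, 75), (86.0, 70), (88.0, 67), (90.0, 65), (92.0, 67), (94.0, 79), (96.0, 101), (98.0, 120), (100.0, 134), (102.0, 142), (104.0, 145), (106.0, 138), (108.0, 117), (110.0, 95), (112.0, 89), (114.0, 90), (116.0, 88), (118.0, 88)]
(np.float64(95.5), np.float64(108.0), np.float64(101.75)) (np.float64(95.5), np.float64(108.0), np.float64(101.75))
```

View pics/s10c.png

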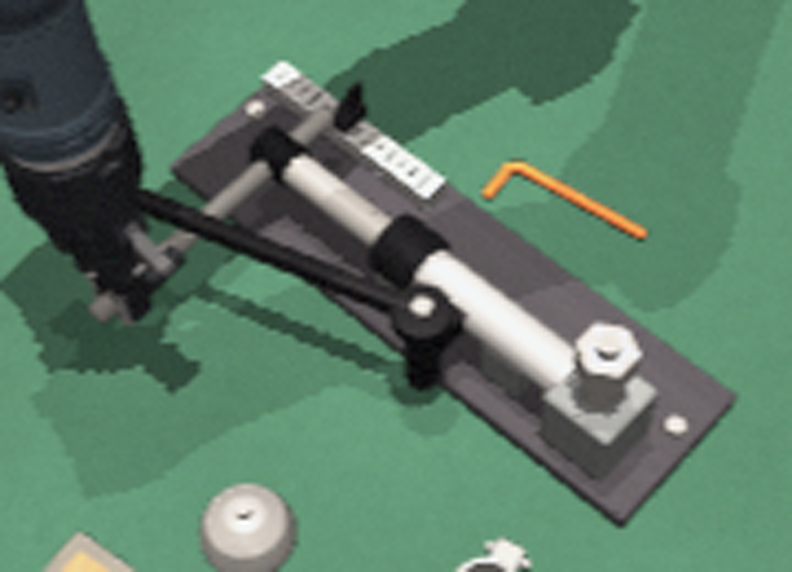

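View pics/s10z.png

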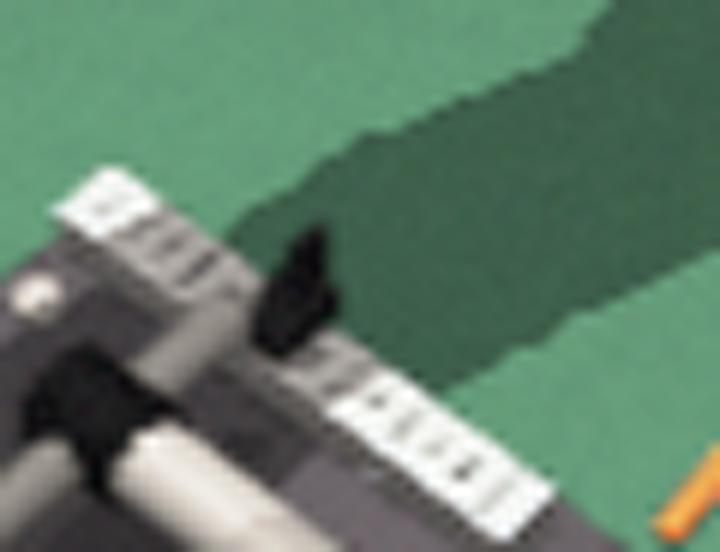

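Pointer is about 1 mm short of the tab by my estimates (kinematics 100.2, tab ≈101.3). Nudge and start sliding along the bar.

Request:
send_rows(steps="0 -0.004 0 0 0.005; 0 -0.003 0 0 0.005; 0 -0.002 0 0 0.005", squeeze=25)

```text
t: 11.87
tcp_pos: [0.6521, -0.0885, 0.0392]
eef_rot: [0.145, 1.561, 0.02]
force: [0.1, 4.1, -0.8]
opening: 0.144
```

```bash
python3 -c "
from h import *
status();leg()
"
```

```text
t 11.87 tcp [ 0.6521 -0.0885  0.0392] x [ 0.011  0.104 -0.994] yawY 85.43 open 12.3 F [ 0.1  4.1 -0.8] T [ 0.78 -0.16 -0.35] q [-0.12  0.64  0.32  1.71 -0.39  0.87  1.89]
leg x 101.99 grip y 138.0
```

Request:
send_rows(steps="0 -0.001 -0.008 0 0.005; 0 -0.001 -0.01 0 0.005; 0 -0.001 -0.01 0 0.005")

```text
t: 12.12
tcp_pos: [0.6514, -0.0885, 0.0402]
eef_rot: [0.137, 1.501, 0.011]
force: [17.1, 2.9, -12.4]
opening: 0.15
```

```bash
python3 -c "
from h import *
status();leg()
"
```

```text
t 12.12 tcp [ 0.6514 -0.0885  0.0402] x [ 0.072  0.092 -0.993] yawY 85.54 open 12.8 F [ 17.1   2.9 -12.4] T [ 0.27 -3.05 -0.7 ] q [-0.12  0.6   0.32  1.76 -0.4   0.78  1.91]
leg x 101.9 grip y 136.1
```

Request:
send_rows(steps="0 -0.001 0.008 0 0.005; 0 -0.001 0.009 0 0.005; 0 -0.001 0.008 0 0.005")

```text
t: 12.37
tcp_pos: [0.653, -0.0857, 0.0393]
eef_rot: [0.15, 1.555, 0.028]
force: [-10.9, 5.2, 10.1]
opening: 0.148
```

```bash
python3 -c "
from h import *
status();leg()
"
```

```text
t 12.37 tcp [ 0.653  -0.0857  0.0393] x [ 0.017  0.113 -0.993] yawY 85.56 open 12.6 F [-10.9   5.2  10.1] T [ 1.13  2.17 -0.11] q [-0.12  0.63  0.32  1.71 -0.4   0.86  1.9 ]
leg x 99.26 grip y 138.4
```

Request:
send_rows(steps="0 -0.004 0 0 0.0128; 0 -0.004 0 0 0.0128; 0 -0.002 0 0 0.0128", squeeze=20)

```text
t: 12.62
tcp_pos: [0.6527, -0.0883, 0.0394]
eef_rot: [0.158, 1.557, 0.037]
force: [-0.7, 5.3, 0.8]
opening: 0.153
```

```bash
python3 -c "
from h import *
status();leg()
"
```

```text
t 12.62 tcp [ 0.6527 -0.0883  0.0394] x [ 0.016  0.124 -0.992] yawY 85.57 open 13.1 F [-0.7  5.3  0.8] T [ 0.66 -0.05 -0.39] q [-0.1   0.64  0.31  1.71 -0.41  0.87  1.92]
leg x 102.01 grip y 138.5
```

Try the slide at this light grip.

Request:
send_rows(steps="0 -0.001 -0.006 0 0.0132; 0 -0.001 -0.008 0 0.0132; 0 -0.001 -0.008 0 0.0132")

```text
t: 12.87
tcp_pos: [0.651, -0.0881, 0.0407]
eef_rot: [0.153, 1.512, 0.032]
force: [13.4, 3.3, -11.8]
opening: 0.153
```

```bash
python3 -c "
from h import *
status();leg()
"
```

```text
t 12.87 tcp [ 0.651  -0.0881  0.0407] x [ 0.06   0.116 -0.991] yawY 85.71 open 13.1 F [ 13.4   3.3 -11.8] T [ 0.26 -2.8  -0.51] q [-0.1   0.61  0.3   1.75 -0.42  0.81  1.93]
leg x 102.04 grip y 135.9
```

Request:
send_rows(steps="0 -0.002 0.008 0 0.0132; 0 -0.002 0.008 0 0.0132; 0 -0.003 0.003 0 0.0145; 0 -0.003 0 0 0.0145; 0 -0.003 0 0 0.0145")

```text
t: 13.28
tcp_pos: [0.6543, -0.088, 0.0389]
eef_rot: [0.164, 1.55, 0.058]
force: [0.5, 5.9, 0.7]
opening: 0.167
```

```bash
python3 -c "
from h import *
status();leg()
from prof import barx
s=snap('scene','scene11');print(barx(s,102))
"
```

```text
t 13.28 tcp [ 0.6543 -0.088   0.0389] x [ 0.022  0.141 -0.99 ] yawY 86.17 open 14.3 F [0.5 5.9 0.7] T [ 1.04 -0.02 -0.04] q [-0.08  0.64  0.3   1.7  -0.42  0.87  1.94]
leg x 101.87 grip y 140.0
(np.float64(97.5), np.float64(110.0), np.float64(103.75))
```

Request:
send_rows(steps="0 -0.001 -0.006 0 0.0155; 0 -0.001 -0.008 0 0.0155; 0 -0.001 -0.008 0 0.0155")

```text
t: 13.58
tcp_pos: [0.6405, -0.0858, 0.0415]
eef_rot: [0.161, 1.535, 0.064]
force: [3.1, 4.2, 0.4]
opening: 0.179
```

```bash
python3 -c "
from h import *
status();leg()
from prof import barx
s=snap('scene','scene12');print(barx(s,102))
"
```

```text
t 13.58 tcp [ 0.6405 -0.0858  0.0415] x [ 0.037  0.143 -0.989] yawY 86.54 open 15.3 F [3.1 4.2 0.4] T [ 0.6  -0.61 -0.15] q [-0.08  0.6   0.29  1.75 -0.43  0.84  1.96]
leg x 101.31 grip y 125.7
(np.float64(95.5), np.float64(104.0), np.float64(99.75))
```

Request:
send_rows(steps="0 -0.005 0 1 0.0155; 0 -0.003 -0.004 1 0.0155; 0 -0.002 -0.006 0 0.0155")

```text
t: 13.88
tcp_pos: [0.6341, -0.0877, 0.0428]
eef_rot: [0.192, 1.529, 0.047]
force: [5.0, 5.2, -0.3]
opening: 0.18
```

```bash
python3 -c "
from h import *
status();leg()
from prof import barx
s=snap('scene','scene13');print(barx(s,102));crop(s,'s13c',180,150,360,280,4.4)
"
```

```text
t 13.88 tcp [ 0.6341 -0.0877  0.0428] x [ 0.044  0.15  -0.988] yawY 84.82 open 15.3 F [ 5.   5.2 -0.3] T [ 0.86 -0.82 -0.14] q [-0.08  0.59  0.29  1.77 -0.44  0.83  1.95]
leg x 104.09 grip y 119.5
(np.float64(98.0), np.float64(109.5), np.float64(103.75))
```

View pics/s13c.png

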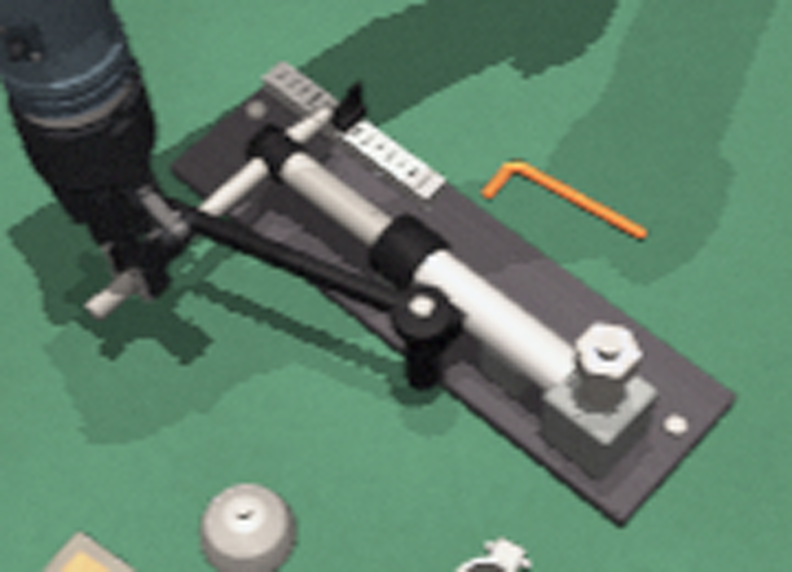

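```bash
python3 -c "
from h import *
s=load('scene13'); ov(s,'ov13',103.4,103.75)
"
```

View pics/ov13.png

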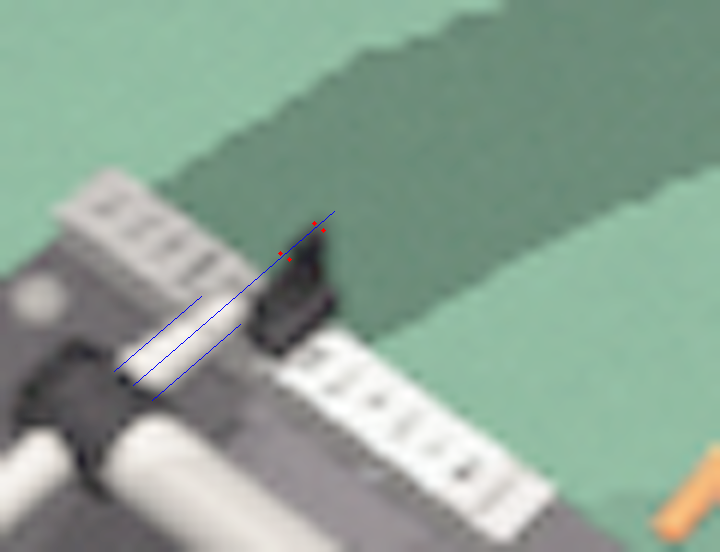

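```bash
cat > prof2.py <<'E'
from h import *
def prof(s,X,y0,y1,step=1.5,z=55):
    xs=np.arange(X-16,X+16.1,step); g=s['frame'].astype(np.float32).mean(2); out=[]
    for y in np.arange(y0,y1,2):
        uv=np.array([proj(s,w((x,y,z))) for x in xs],np.float32)
        out.append(cv2.remap(g,uv[None,:,0],uv[None,:,1],cv2.INTER_LINEAR)[0])
    return xs,np.array(out).mean(0)
def cen(s,X,y0=-42,y1=-20):
    xs,m=prof(s,X,y0,y1,.25); i=np.argmax(m); 
    lo=m[:i].min(); hi=m[i:].min(); a=np.interp((m[i]+lo)/2, m[:i+1][np.argmin(m[:i]):], xs[:i+1][np.argmin(m[:i]):]); k=i+np.argmin(m[i:])
    b=np.interp(-(m[i]+hi)/2,-m[i:k+1],xs[i:k+1]); return round(a,2),round(b,2),round((a+b)/2,2)
if __name__=='__main__':
    for t,X in (('scene0',42),('scene13',104),('scene11',103),('scene12',102)):
        s=load(t)
        xs,m=prof(s,X,-42,-20); print(t,[(float(x),int(v)) for x,v in zip(xs,m)])
        print([cen(s,X,a,a+4) for a in (-46,-42,-38,-34,-30,-26,-22)],cen(s,X))
E
python3 prof2.py
```

```text
scene0 [(26.0, 100), (27.5, 103), (29.0, 107), (30.5, 111), (32.0, 111), (33.5, 111), (35.0, 121), (36.5, 148), (38.0, 175), (39.5, 196), (41.0, 211), (42.5, 219), (44.0, 219), (45.5, 210), (47.0, 188), (48.5, 159), (50.0, 133), (51.5, 119), (53.0, 113), (54.5, 110), (56.0, 112), (57.5, 114)]
[(np.float64(40.91), np.float64(56.94), np.float64(48.93)), (np.float64(38.51), np.float64(46.65), np.float64(42.58)), (np.float64(36.94), np.float64(48.33), np.float64(42.63)), (np.float64(36.68), np.float64(48.31), np.float64(42.5)), (np.float64(36.41), np.float64(48.3), np.float64(42.35)), (np.float64(36.26), np.float64(48.22), np.float64(42.24)), (np.float64(36.8), np.float64(48.51), np.float64(42.65))] (np.float64(37.13), np.float64(48.17), np.float64(42.65))
scene13 [(88.0, 71), (89.5, 70), (91.0, 70), (92.5, 70), (94.0, 72), (95.5, 84), (97.0, 107), (98.5, 139), (100.0, 169), (101.5, 190), (103.0, 206), (104.5, 216), (106.0, 212), (107.5, 195), (109.0, 167), (110.5, 135), (112.0, 107), (113.5, 91), (115.0, 86), (116.5, 84), (118.0, 84), (119.5, 84)]
[(np.float64(98.48), np.float64(107.43)
[... 1308 characters left out ...]
, (95.0, 113), (96.5, 146), (98.0, 171), (99.5, 187), (101.0, 192), (102.5, 183), (104.0, 165), (105.5, 146), (107.0, 130), (108.5, 112), (110.0, 97), (111.5, 87), (113.0, 84), (114.5, 85), (116.0, 84), (117.5, 84)]
[(np.float64(94.87), np.float64(102.17), np.float64(98.52)), (np.float64(95.74), np.float64(103.83), np.float64(99.79)), (np.float64(96.07), np.float64(106.39), np.float64(101.23)), (np.float64(95.44), np.float64(107.19), np.float64(101.32)), (np.float64(95.96), np.float64(106.18), np.float64(101.07)), (np.float64(95.96), np.float64(106.65), np.float64(101.31)), (np.float64(96.15), np.float64(107.24), np.float64(101.69))] (np.float64(95.8), np.float64(106.21), np.float64(101.01))
```

Request:
send_rows(steps="0 -0.001 -0.008 0 0.0155; 0 -0.001 -0.008 0 0.0155; 0 -0.001 -0.008 0 0.0155")

```text
t: 14.18
tcp_pos: [0.6196, -0.0859, 0.0462]
eef_rot: [0.187, 1.51, 0.052]
force: [4.1, 3.9, -1.0]
opening: 0.18
```

```bash
python3 -c "
from h import *
from prof2 import *
status();leg()
s=snap('scene','scene14');print([cen(s,103,a,a+4) for a in (-38,-34,-30,-26,-22)]);crop(s,'s14c',180,150,360,280,4.4)
"
```

```text
t 14.18 tcp [ 0.6196 -0.0859  0.0462] x [ 0.063  0.15  -0.987] yawY 85.22 open 15.4 F [ 4.1  3.9 -1. ] T [ 0.7  -0.87 -0.14] q [-0.08  0.56  0.29  1.82 -0.44  0.79  1.97]
leg x 103.93 grip y 104.5
[(np.float64(98.59), np.float64(110.65), np.float64(104.62)), (np.float64(98.16), np.float64(110.7), np.float64(104.43)), (np.float64(98.03), np.float64(110.48), np.float64(104.26)), (np.float64(98.1), np.float64(110.51), np.float64(104.31)), (np.float64(98.47), np.float64(110.68), np.float64(104.57))]
```

View pics/s14c.png

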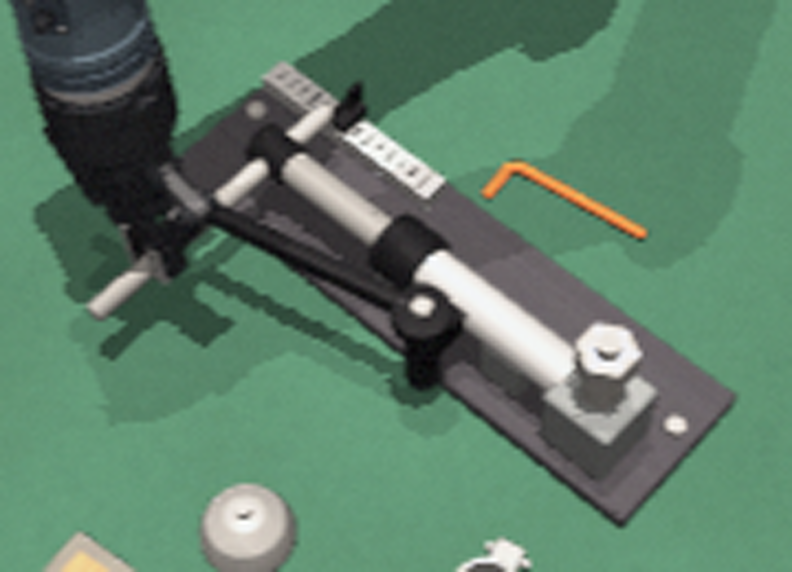

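Request:
send_rows(steps="0.006 0 -0.004 0 0.0155; 0.006 -0.001 -0.006 0 0.0155; 0.004 -0.001 -0.008 0 0.0155")

```text
t: 14.48
tcp_pos: [0.6111, -0.082, 0.0351]
eef_rot: [0.185, 1.492, 0.056]
force: [3.9, 3.6, 3.2]
opening: 0.178
```

```bash
python3 -c "
from h import *
from prof2 import *
status();leg()
s=snap('scene','scene15');print([cen(s,103,a,a+4) for a in (-38,-34,-30,-26,-22)]);crop(s,'s15c',180,150,360,280,4.4)
"
```

```text
t 14.48 tcp [ 0.6111 -0.082   0.0351] x [ 0.08   0.151 -0.985] yawY 85.52 open 15.2 F [3.9 3.6 3.2] T [ 0.76 -0.71 -0.  ] q [-0.07  0.55  0.27  1.86 -0.46  0.74  1.99]
leg x 101.07 grip y 95.3
[(np.float64(97.06), np.float64(109.67), np.float64(103.36)), (np.float64(96.96), np.float64(109.62), np.float64(103.29)), (np.float64(96.96), np.float64(109.83), np.float64(103.39)), (np.float64(97.11), np.float64(109.91), np.float64(103.51)), (np.float64(97.1), np.float64(109.71), np.float64(103.4))]
```

View pics/s15c.png

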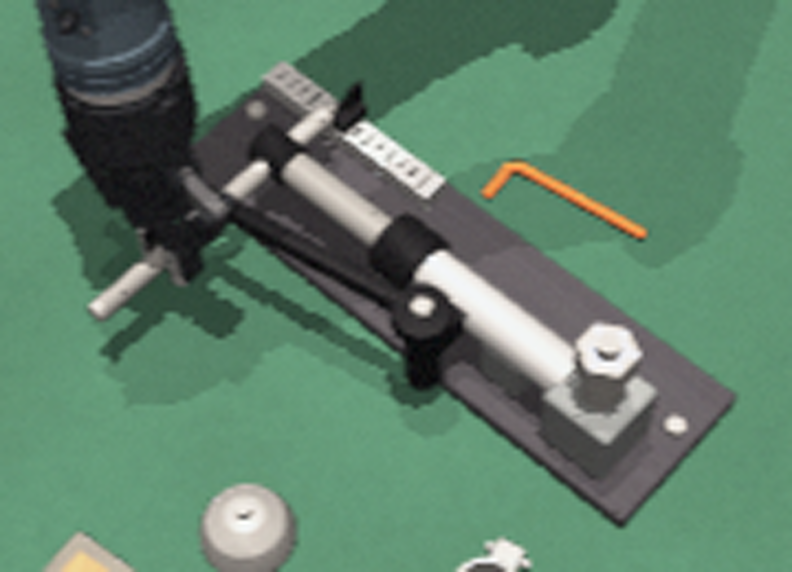

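```bash
cat >> h.py <<'E'
def leg():
    o=arm.get_obs(); M=R.from_rotvec(o['eef_rot']).as_matrix(); p=o['tcp_pos']; q=p+M[:,0]*(.055-p[2])/M[2,0]; g=st(q)
    print('grip x@z55',round(g[0]-G0[0]+40,2),'grip y',round(g[1],1))
E
python3 -c "
from h import *
leg()"
```

```text
grip x@z55 101.33 grip y 93.0
```

Request:
send_rows(steps="0.001 -0.003 -0.006 0.5 0.0155; 0.001 -0.002 -0.008 0.5 0.0155; 0.001 -0.002 -0.008 0 0.0155")

```text
t: 14.78
tcp_pos: [0.5992, -0.0818, 0.0334]
eef_rot: [0.198, 1.473, 0.048]
force: [6.7, 5.4, 3.5]
opening: 0.178
```

```bash
python3 -c "
from h import *
from prof2 import *
status();leg()
s=snap('scene','scene16');print([cen(s,103,a,a+4) for a in (-38,-34,-30,-26,-22)]);crop(s,'s16c',180,150,360,280,4.4)
"
```

```text
t 14.78 tcp [ 0.5992 -0.0818  0.0334] x [ 0.1    0.153 -0.983] yawY 84.87 open 15.2 F [6.7 5.4 3.5] T [ 0.97 -1.17 -0.13] q [-0.06  0.53  0.27  1.91 -0.48  0.71  2.  ]
grip x@z55 102.71 grip y 82.9
[(np.float64(98.74), np.float64(110.79), np.float64(104.77)), (np.float64(98.47), np.float64(110.8), np.float64(104.64)), (np.float64(98.34), np.float64(110.72), np.float64(104.53)), (np.float64(98.51), np.float64(110.65), np.float64(104.58)), (np.float64(98.61), np.float64(110.85), np.float64(104.73))]
```

View pics/s16c.png

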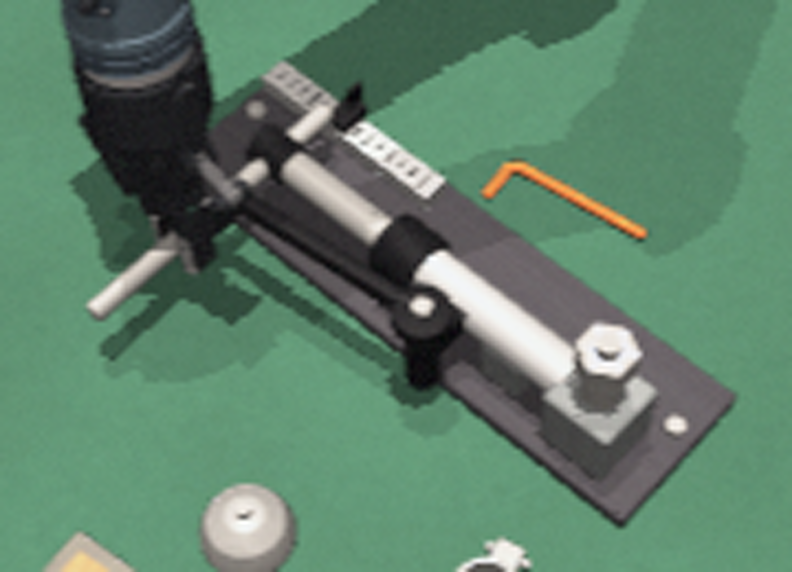

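Request:
send_rows(steps="0 0.001 -0.007 0.3 0.0155; 0 -0.001 -0.008 0.3 0.0155; 0 -0.001 -0.008 0 0.0155")

```text
t: 15.08
tcp_pos: [0.5848, -0.0788, 0.0349]
eef_rot: [0.202, 1.456, 0.043]
force: [4.8, 4.7, 1.3]
opening: 0.183
```

```bash
python3 -c "
from h import *
from prof2 import *
status();leg()
s=snap('scene','scene17');print([cen(s,103,a,a+4) for a in (-38,-34,-30,-26,-22)]);crop(s,'s17c',180,150,360,280,4.4)
"
```

```text
t 15.08 tcp [ 0.5848 -0.0788  0.0349] x [ 0.117  0.152 -0.982] yawY 84.56 open 15.6 F [4.8 4.7 1.3] T [ 0.66 -0.82 -0.1 ] q [-0.06  0.5   0.26  1.95 -0.48  0.67  2.01]
grip x@z55 101.11 grip y 67.9
[(np.float64(97.02), np.float64(108.88), np.float64(102.95)), (np.float64(97.03), np.float64(109.25), np.float64(103.14)), (np.float64(97.86), np.float64(109.29), np.float64(103.57)), (np.float64(97.9), np.float64(109.47), np.float64(103.68)), (np.float64(98.22), np.float64(109.58), np.float64(103.9))]
```

View pics/s17c.png

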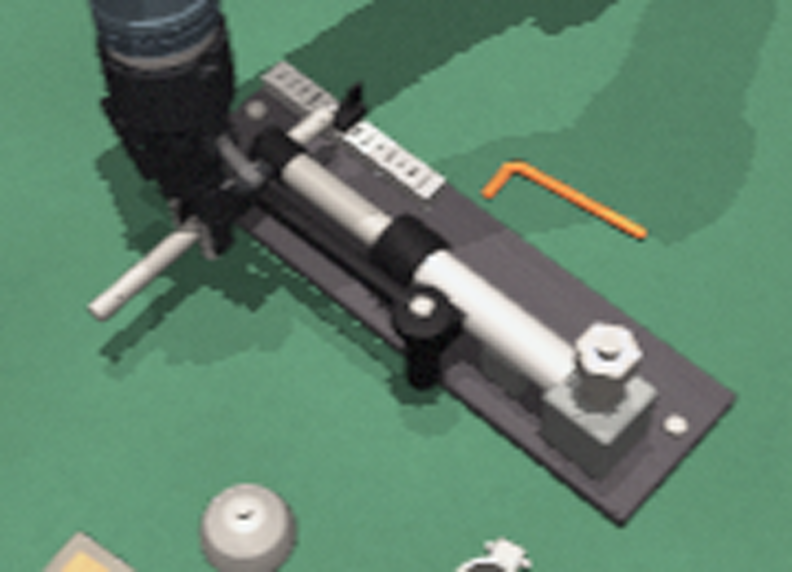

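Request:
send_rows(steps="0 -0.002 -0.005 0 0.0155; 0 -0.002 -0.005 0 0.0155")

```text
t: 15.3
tcp_pos: [0.5803, -0.0788, 0.036]
eef_rot: [0.201, 1.444, 0.047]
force: [10.8, 6.3, -0.9]
opening: 0.186
```

```bash
python3 -c "
from h import *
from prof2 import *
status();leg()
s=snap('scene','scene18');print([cen(s,103,a,a+4) for a in (-38,-34,-30,-26,-22)]);crop(s,'s18c',180,150,360,280,4.4)
status()
"
```

```text
t 15.3 tcp [ 0.5803 -0.0788  0.036 ] x [ 0.129  0.153 -0.98 ] yawY 84.82 open 15.9 F [10.8  6.3 -0.9] T [ 0.8  -1.5  -0.41] q [-0.06  0.48  0.26  1.97 -0.49  0.65  2.02]
grip x@z55 101.49 grip y 63.4
[(np.float64(97.7), np.float64(109.55), np.float64(103.63)), (np.float64(97.83), np.float64(109.68), np.float64(103.76)), (np.float64(98.36), np.float64(110.03), np.float64(104.19)), (np.float64(97.72), np.float64(110.17), np.float64(103.95)), (np.float64(97.77), np.float64(109.99), np.float64(103.88))]
t 15.35 tcp [ 0.5803 -0.0789  0.0361] x [ 0.129  0.153 -0.98 ] yawY 84.77 open 15.7 F [6.2 5.7 1.7] T [ 0.98 -0.98 -0.21] q [-0.06  0.48  0.26  1.97 -0.49  0.65  2.02]
```

View pics/s18c.png

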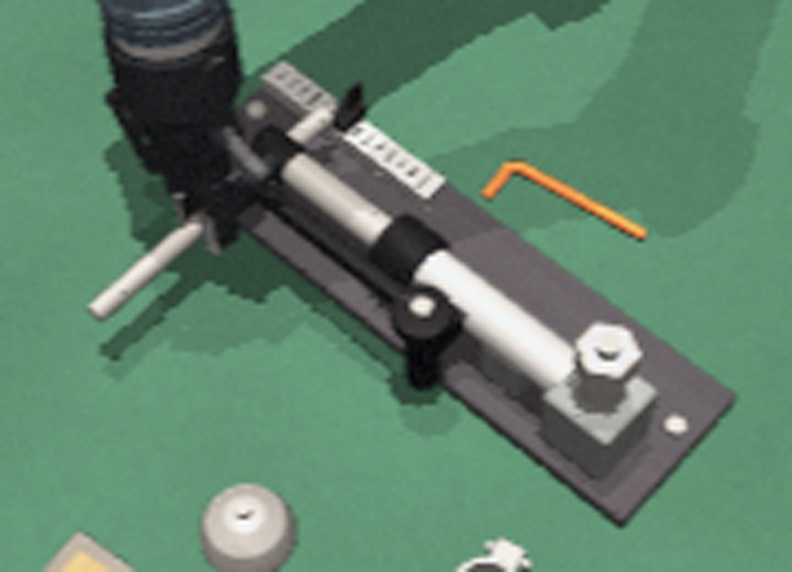

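Request:
send_rows(steps="0 -0.001 -0.006 0 0.0155; 0 -0.001 -0.007 0 0.0155")

```text
t: 15.52
tcp_pos: [0.5811, -0.0796, 0.0385]
eef_rot: [0.199, 1.416, 0.041]
force: [16.4, 4.9, -6.4]
opening: 0.182
```

```bash
python3 -c "
from h import *
from prof2 import *
status();leg()
s=snap('scene','scene19');print([cen(s,103,a,a+4) for a in (-38,-34,-30,-26,-22)]);crop(s,'s19c',235,180,295,226,12)
status()
"
```

```text
t 15.52 tcp [ 0.5811 -0.0796  0.0385] x [ 0.156  0.147 -0.977] yawY 84.76 open 15.6 F [16.4  4.9 -6.4] T [ 0.52 -2.25 -0.73] q [-0.05  0.47  0.25  1.99 -0.5   0.62  2.03]
grip x@z55 101.72 grip y 64.0
[(np.float64(98.15), np.float64(109.75), np.float64(103.95)), (np.float64(97.78), np.float64(110.47), np.float64(104.12)), (np.float64(98.04), np.float64(110.25), np.float64(104.15)), (np.float64(97.89), np.float64(109.96), np.float64(103.93)), (np.float64(97.85), np.float64(109.66), np.float64(103.75))]
t 15.57 tcp [ 0.5811 -0.0796  0.0388] x [ 0.157  0.147 -0.977] yawY 84.74 open 15.2 F [11.7  4.4 -0.3] T [ 0.76 -1.74 -0.58] q [-0.05  0.47  0.25  1.99 -0.5   0.62  2.03]
```

View pics/s19c.png

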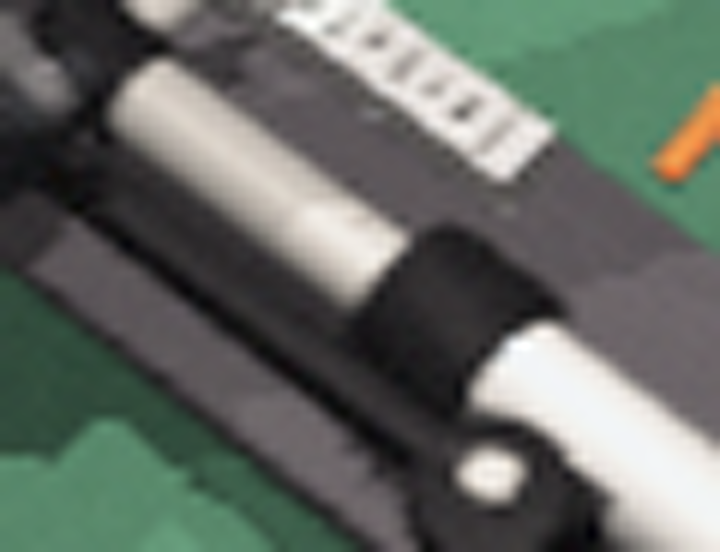

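Run:
```python
from h import *
def lev(tag,z=92):
    s=load(tag); g=s['frame'].astype(np.float32).mean(2); ys=np.arange(20,75,.5); r=[]
    for x in range(-20,70,8):
        uv=np.array([proj(s,w((x,y,z))) for y in ys],np.float32); m=cv2.remap(g,uv[None,:,0],uv[None,:,1],cv2.INTER_LINEAR)[0]
        d=np.gradient(cv2.GaussianBlur(m[None],(0,0),2)[0]); k=np.argmax(d*(ys>32)); r.append((x,float(ys[k]),int(d[k]*10)))
    print(tag,r)
lev('scene17');lev('scene18');lev('scene19')
s=load('scene19'); 
im=cv2.resize(s['frame'][180:226,235:295,::-1],None,fx=12,fy=12,interpolation=cv2.INTER_CUBIC); im=(255*(im/255.)**.5).astype(np.uint8)
def P(q): u=proj(s,w(q)); return tuple(int(round(v)) for v in ((u[0]+.5-235)*12-.5,(u[1]+.5-180)*12-.5))
for y in (34,46):
    cv2.line(im,P((-50,y,92)),P((90,y,92)),(0,0,255),1)
cv2.circle(im,P((-60,40,92)),4,(255,0,0),-1)
cv2.imwrite('pics/lev.png',im)
```

```text
scene17 [(-20, 49.5, 89), (-12, 50.0, 72), (-4, 49.5, 73), (4, 50.0, 69), (12, 50.0, 70), (20, 50.5, 71), (28, 50.0, 64), (36, 51.0, 75), (44, 50.5, 73), (52, 51.0, 67), (60, 51.5, 32), (68, 62.0, 8)]
scene18 [(-20, 49.0, 80), (-12, 49.0, 79), (-4, 48.5, 75), (4, 48.5, 68), (12, 49.5, 72), (20, 49.0, 73), (28, 49.0, 70), (36, 48.5, 69), (44, 49.0, 66), (52, 49.0, 73), (60, 49.0, 31), (68, 54.0, 9)]
scene19 [(-20, 49.0, 90), (-12, 49.0, 88), (-4, 49.0, 76), (4, 48.5, 69), (12, 49.5, 64), (20, 49.0, 78), (28, 48.5, 74), (36, 48.5, 71), (44, 48.5, 66), (52, 49.0, 75), (60, 49.0, 33), (68, 49.5, 32)]
```

View pics/lev.png

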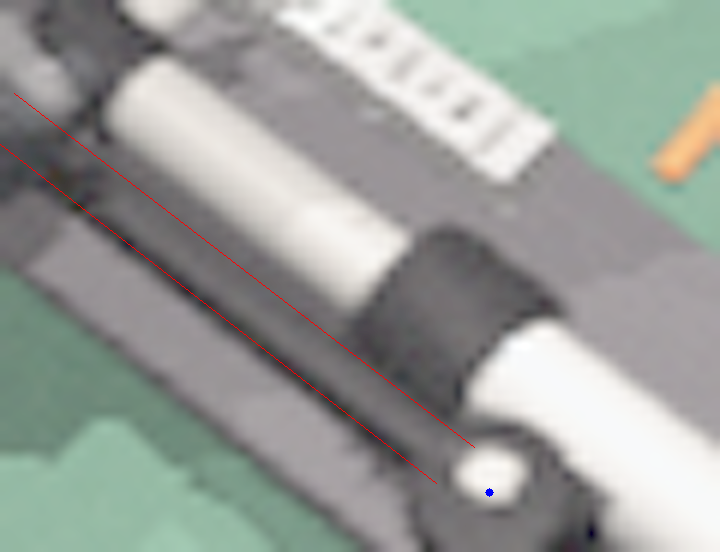

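Lever edge is parallel to the tube (y≈49 all along, unchanged under 16 N): it is on its stop. Now re-grip firmly at the mark.

Request:
send_rows(steps="0 0.0005 -0.001 0 0.013; 0 0.0005 -0.001 0 0.01; 0 -0.001 -0.001 0 0.005", squeeze=40)

```text
t: 15.82
tcp_pos: [0.5814, -0.0791, 0.0391]
eef_rot: [0.202, 1.41, 0.039]
force: [4.8, 6.3, 0.7]
opening: 0.144
```

```bash
python3 -c "
from h import *
from prof2 import *
status();leg()
s=snap('scene','scene20');print([cen(s,103,a,a+4) for a in (-38,-34,-30,-26,-22)])
status();leg(); ov(s,'ov20',103.4,103.4)
"
```

```text
t 15.82 tcp [ 0.5814 -0.0791  0.0391] x [ 0.162  0.147 -0.976] yawY 84.61 open 12.3 F [4.8 6.3 0.7] T [ 1.15 -0.39 -0.43] q [-0.05  0.46  0.25  2.   -0.51  0.61  2.03]
grip x@z55 101.14 grip y 64.3
[(np.float64(98.24), np.float64(110.44), np.float64(104.34)), (np.float64(98.09), np.float64(110.62), np.float64(104.36)), (np.float64(98.18), np.float64(110.38), np.float64(104.28)), (np.float64(98.01), np.float64(110.06), np.float64(104.04)), (np.float64(97.96), np.float64(109.95), np.float64(103.95))]
t 15.87 tcp [ 0.5814 -0.0791  0.0391] x [ 0.162  0.147 -0.976] yawY 84.6 open 12.4 F [4.  4.6 0.1] T [ 0.85 -0.34 -0.44] q [-0.05  0.46  0.25  2.   -0.51  0.61  2.03]
grip x@z55 101.09 grip y 64.2
```

View pics/ov20.png

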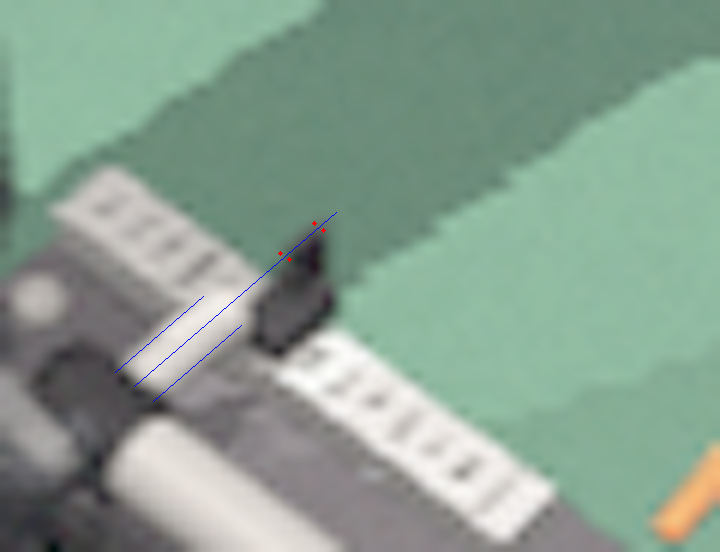

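Bar gripped at 40 N (opening 12.4 mm, same as the first grasp), pointer line running through the tab, lever closed. Check that it holds still.

```bash
python3 -c "
from h import *
from prof2 import *
for i in range(8): s=snap('scene','scene21')
print([cen(s,103,a,a+4) for a in (-38,-34,-30,-26,-22)])
status();leg()
"
```

```text
[(np.float64(98.18), np.float64(110.47), np.float64(104.33)), (np.float64(98.14), np.float64(110.7), np.float64(104.42)), (np.float64(98.33), np.float64(110.39), np.float64(104.36)), (np.float64(98.1), np.float64(110.04), np.float64(104.07)), (np.float64(97.95), np.float64(109.92), np.float64(103.93))]
t 16.27 tcp [ 0.5814 -0.0791  0.0391] x [ 0.162  0.147 -0.976] yawY 84.61 open 12.3 F [ 5.4  5.1 -0.2] T [ 0.86 -0.36 -0.47] q [-0.05  0.46  0.25  2.   -0.51  0.61  2.03]
grip x@z55 101.11 grip y 64.2
```

View pics/scene21.png

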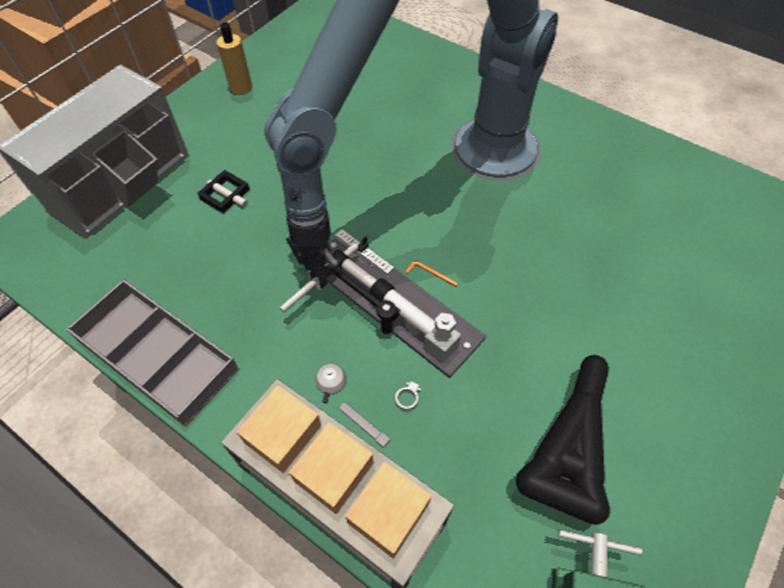

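The scene view shows the leg drawn out, the lever along the tube and the bar gripped; loose items are where they were (the jar is hidden behind the arm). One top view for the jar, then hand in.

```bash
python3 -c "
from h import *
s=snap('top','top22'); leg()"
```

```text
grip x@z55 101.11 grip y 64.3
```

View pics/top22.png

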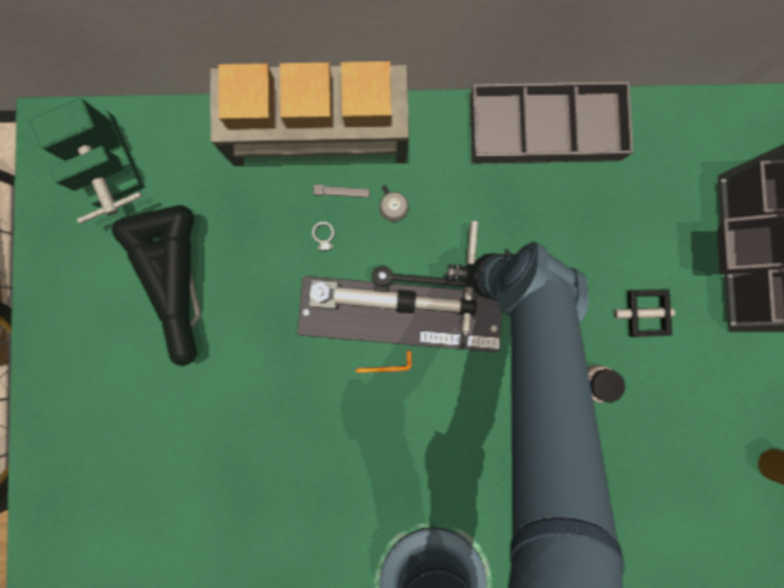

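The top view now shows bar and marker together (bar 468,330; marker 463,340): measure them directly.

```bash
python3 -c "
from h import *
from prof2 import *
s=load('top22'); t=load('top0')
print('now',[cen(s,101,a,a+4) for a in (-42,-38,-34,-30,-26,110,120,130,140)])
print('start',[cen(t,40,a,a+4) for a in (-42,-38,-34,-30,-26,110,120,130,140)])
ov(s,'ov22',101,101,x0=315,y0=210,x1=355,y1=252,f=14)
ov(s,'ov22b',130,130,x0=315,y0=210,x1=355,y1=252,f=14)
"
```

```text
now [(np.float64(95.98), np.float64(108.16), np.float64(102.07)), (np.float64(96.27), np.float64(107.59), np.float64(101.93)), (np.float64(96.23), np.float64(107.35), np.float64(101.79)), (np.float64(95.97), np.float64(107.41), np.float64(101.69)), (np.float64(96.55), np.float64(107.39), np.float64(101.97)), (np.float64(96.29), np.float64(106.7), np.float64(101.49)), (np.float64(96.28), np.float64(107.2), np.float64(101.74)), (np.float64(96.19), np.float64(106.76), np.float64(101.47)), (np.float64(96.27), np.float64(106.83), np.float64(101.55))]
start [(np.float64(34.61), np.float64(44.69), np.float64(39.65)), (np.float64(34.77), np.float64(44.75), np.float64(39.76)), (np.float64(34.98), np.float64(44.82), np.float64(39.9)), (np.float64(34.92), np.float64(44.95), np.float64(39.94)), (np.float64(34.91), np.float64(45.22), np.float64(40.07)), (np.float64(34.81), np.float64(45.4), np.float64(40.1)), (np.float64(35.1), np.float64(45.2), np.float64(40.15)), (np.float64(35.22), np.float64(45.64), np.float64(40.43)), (np.float64(35.07), np.float64(45.6), np.float64(40.33))]
```

View pics/ov22.png

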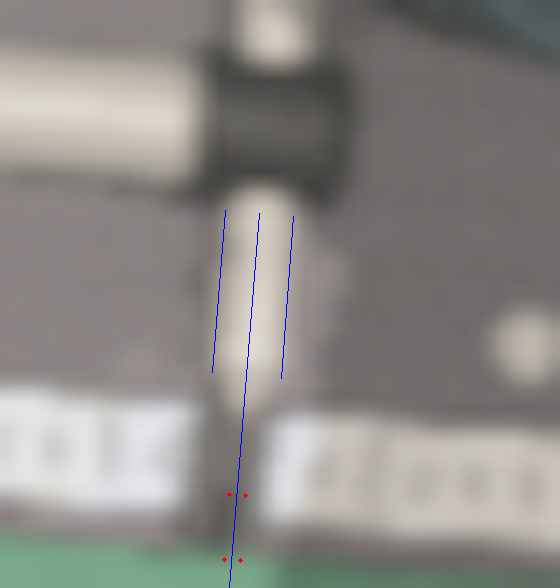

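View pics/ov22b.png

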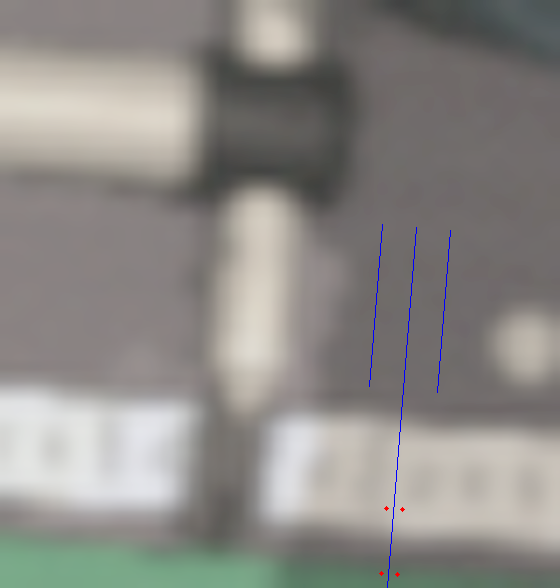

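Leg reads ≈101.7 in the top view, mark ≈101.0; ease by about half a millimetre, still gripped.

Request:
send_rows(steps="0 0 -0.001 0 0.005")

```text
t: 16.4
tcp_pos: [0.5814, -0.079, 0.0391]
eef_rot: [0.202, 1.409, 0.038]
force: [5.4, 2.3, -1.8]
opening: 0.147
```

```bash
python3 -c "
from h import *
from prof2 import *
leg()
for i in range(3): s=snap('top','top23')
print('now',[cen(s,101,a,a+4) for a in (-38,-34,-30,-26,110,120,130,140)])
s=snap('scene','scene23');print([cen(s,103,a,a+4) for a in (-38,-34,-30,-26,-22)])
status();leg()
"
```

```text
grip x@z55 101.06 grip y 64.2
now [(np.float64(96.25), np.float64(107.7), np.float64(101.97)), (np.float64(96.22), np.float64(107.37), np.float64(101.8)), (np.float64(95.96), np.float64(107.43), np.float64(101.69)), (np.float64(96.58), np.float64(107.27), np.float64(101.93)), (np.float64(96.26), np.float64(106.69), np.float64(101.48)), (np.float64(96.24), np.float64(107.23), np.float64(101.74)), (np.float64(96.17), np.float64(106.78), np.float64(101.47)), (np.float64(96.38), np.float64(106.81), np.float64(101.59))]
[(np.float64(98.2), np.float64(110.51), np.float64(104.36)), (np.float64(98.21), np.float64(110.72), np.float64(104.46)), (np.float64(98.28), np.float64(110.47), np.float64(104.37)), (np.float64(98.17), np.float64(110.04), np.float64(104.11)), (np.float64(98.02), np.float64(109.91), np.float64(103.96))]
t 16.6 tcp [ 0.5814 -0.0791  0.0391] x [ 0.164  0.146 -0.976] yawY 84.55 open 12.6 F [ 5.6  3.2 -0.9] T [ 0.6  -0.37 -0.45] q [-0.05  0.46  0.25  2.   -0.51  0.61  2.03]
grip x@z55 101.12 grip y 64.2
```

Request:
send_rows(steps="0 0.001 -0.001 0 0.005")

```text
t: 16.68
tcp_pos: [0.5815, -0.0791, 0.0392]
eef_rot: [0.202, 1.406, 0.035]
force: [5.6, 0.7, -2.3]
opening: 0.145
```

```bash
python3 -c "
from h import *
from prof2 import *
leg()
for i in range(4): s=snap('top','top24')
print('now',[cen(s,101,a,a+4)[2] for a in (-38,-34,-30,-26,110,120,130,140)])
s=snap('scene','scene24');print([cen(s,103,a,a+4)[2] for a in (-38,-34,-30,-26,-22)])
status();leg()
"
```

```text
grip x@z55 101.1 grip y 64.3
now [np.float64(102.0), np.float64(101.87), np.float64(101.8), np.float64(102.05), np.float64(101.47), np.float64(101.73), np.float64(101.48), np.float64(101.55)]
[np.float64(104.39), np.float64(104.39), np.float64(104.31), np.float64(104.08), np.float64(104.14)]
t 16.93 tcp [ 0.5814 -0.0791  0.0391] x [ 0.166  0.145 -0.975] yawY 84.43 open 12.6 F [ 6.4  2.2 -2.2] T [ 0.3  -0.32 -0.44] q [-0.06  0.46  0.25  2.   -0.51  0.61  2.03]
grip x@z55 101.1 grip y 64.2
```

Request:
send_rows(steps="0 0.0015 0 0 0.005")

```text
t: 17.02
tcp_pos: [0.5815, -0.0788, 0.0391]
eef_rot: [0.203, 1.406, 0.033]
force: [2.0, 2.1, -0.4]
opening: 0.151
```

```bash
python3 -c "
from h import *
from prof2 import *
leg()
for i in range(6): s=snap('top','top25')
print('now',[cen(s,101,a,a+4)[2] for a in (-38,-34,-30,-26,110,120,130,140)])
s=snap('scene','scene25');print([cen(s,103,a,a+4)[2] for a in (-38,-34,-30,-26,-22)])
status();leg()
"
```

```text
grip x@z55 100.81 grip y 64.3
now [np.float64(101.32), np.float64(101.52), np.float64(101.27), np.float64(101.08), np.float64(100.6), np.float64(100.83), np.float64(100.94), np.float64(100.78)]
[np.float64(103.21), np.float64(103.32), np.float64(103.26), np.float64(103.31), np.float64(103.43)]
t 17.37 tcp [ 0.5816 -0.0783  0.0392] x [ 0.166  0.144 -0.976] yawY 84.39 open 12.3 F [ 4.8  0.7 -3.9] T [ 0.04 -0.17 -0.51] q [-0.06  0.46  0.25  2.   -0.51  0.61  2.03]
grip x@z55 100.25 grip y 64.3
```

```bash
python3 -c "
from h import *
from prof2 import *
for i in range(5): s=snap('scene','scene26')
print([cen(s,103,a,a+4)[2] for a in (-38,-34,-30,-26,-22)]); status(); leg()
g=s['frame'].astype(np.float32).mean(2); ys=np.arange(20,75,.5); r=[]
for x in range(-20,60,8):
    uv=np.array([proj(s,w((x,y,92))) for y in ys],np.float32); m=cv2.remap(g,uv[None,:,0],uv[None,:,1],cv2.INTER_LINEAR)[0]
    d=np.gradient(cv2.GaussianBlur(m[None],(0,0),2)[0]); r.append(float(ys[np.argmax(d*(ys>32))]))
print('lever edge',r)
"
```

```text
[np.float64(103.25), np.float64(103.33), np.float64(103.28), np.float64(103.26), np.float64(103.41)]
t 17.62 tcp [ 0.5816 -0.0783  0.0391] x [ 0.166  0.144 -0.976] yawY 84.4 open 12.7 F [ 5.   0.5 -3.4] T [ 0.04 -0.18 -0.48] q [-0.06  0.46  0.25  2.   -0.51  0.61  2.03]
grip x@z55 100.26 grip y 64.3
lever edge [49.0, 49.0, 48.5, 48.5, 49.5, 49.0, 49.0, 48.5, 48.5, 49.0]
```

Steady on the mark, lever on its stop. Handing in.

```bash
python3 -c "
from cell import order
print(order.sign_off())"
```

```text
the job is handed in; nothing more can be done
None
```

I turned the nut to its stop, drew the leg out to the mark, closed the cam lever against its stop, and handed in at about 17.6 s with the bar still gripped at 40 N.

- **Nut:** I gripped it across the flats and turned it about 62° clockwise until the wrist torque jumped from about 0 to 1.1 N m. It rose to 1.6 N m when I turned a little further.
- **Leg at the mark:** In the final scene view the pointer read x 103.3 mm against 103.4 mm for the marker tab. In the top view the leg was at about 101.0 mm and the mark at about 101 mm. From the gripper pose the leg would be at 100.3 mm. The mark itself is only known to about 1 mm. The leg did not move over the last 0.25 s of checks.
- **Lever:** Its edge lay parallel to the tube, at y about 49 mm all along the part in view. It did not move when I pushed with 16 N, so I take it to be on its stop.
- **Loose things:** In the pictures they and the marker are where they were.

**Not a perfectly still hold:** The gripped fingers would not slide along the bar, so I opened them slightly and held the leg against one finger while closing the lever. In that phase the leg moved between roughly 99.5 and 102.5 mm, within about 2 mm of the mark. I then gripped it firmly again and eased it back by under 1 mm onto the mark with the lever already closed.

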